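# Scoop the plaster samples into the basin

## Robot

A 6-joint arm with a two-finger parallel gripper is mounted at the origin on the work surface. World frame = base frame: x ahead of the robot, y to its left, z up, the work surface at z = 0. Lengths are in m, angles in rad, forces in N, time in s.
With the tool pointing down it reaches from about 0.35 to 0.975 m from the base axis. Payload 4.9 kg.
Tool frame: the origin (TCP) lies on the centre line of the jaws, within the pads' length; the fingertips stand 14 mm ahead of it and the grasp point (between the pads) lies 5 mm behind it; z points along the fingers, y is the line along which they close (so a half turn about z gives the same grasp; the last joint's range is limited). The gripper opens to 85 mm and grips with 20 to 120 N. Pads are 22 mm wide; open, the fingers measure 114 mm over their backs; the gripper's body (76 mm by 85 mm) begins 54 mm behind the grasp point. The pads swing forward as they close: fully open they stand 13 mm farther back than shut.
Start: joints at [1.095, 0.053, 1.613, -0, 1.476, -0.119], TCP at [0.218, 0.586, 0.219] pointing down, gripper open.
Joint ranges: [-3.01, 3.01], [-1.01, 2.22], [0.06, 2.58], [-1.02, 4.17], [0.09, 2.62], [-3.14, 3.14]. Speed limits (rad/s): [2.57, 2.57, 3.14, 3.14, 3.14, 3.14].

## Interface

Orientations are given as a unit quaternion [w, x, y, z].
In Python, from plant import * gives the robot as it stands.
- The arm moves only by the tool send_rows, never from a script. Its argument "steps" is a list of rows, each an object with "translation": the shift along the tool's x, y, z in cm, a list of three; "delta_rot": the turn, a rotation vector about the tool's x, y, z in rad, a list of three; "jaw": the finger opening in cm, from 0 to 8.54. In form: [{"translation": [dx, dy, dz], "delta_rot": [rx, ry, rz], "jaw": jaw}, ...]. A call has exactly 8 rows; each row is the pose to reach, as a shift and turn from the pose commanded when the call began, along the tool's axes at that moment; what a row does not reach only later rows make up. A row lasts 1/10 s, in which the tool goes at most 50 mm and 8.59 degrees, less where a joint would pass 70% of its speed; a pose out of reach is approached as far as the arm can. A call with a gripper value outside its range is refused whole. The fingers move at their own pace and stop on an object; the grip force is fixed at half the most. Time passes only in rows, so rows that repeat a pose let the fingers close, or fill a call up. It gives the time, the measured TCP pose, the force, the opening and the grip force at its end, in the units of the state.
- state(): the state, without advancing time (a new reading comes with each control period).
- grab_frame(name): name is "scene" or "top"; returns a dict with "pixels" (480x640x3 uint8, blue, green, red), "range_z" (480x640 float32, m along the optical axis (not along the pixel's ray), 0 where there is no reading), "fx", "fy", "cx", "cy" (pixels), "dist" ([k1, k2, p1, p2, k3] as OpenCV has them; the pictures are not rectified), "rvec" (rotation vector, rad) and "tvec" (3), from world to camera coordinates, as OpenCV has them. Camera axes: x right, y down, z forward; pixel columns grow to the right and rows downward; lengths in m; the calibration is good to about 2 mm. A picture is of the moment at which its call begins.
- job_done(): hands the job in; it is judged then, once.
The state is a dict: "time": time; "joint_pos": joint angles; "joint_vel": joint speeds; "joint_efforts": joint torques, N m; "tool_pos": TCP position; "tool_rot": TCP orientation; "contact_force": force on the tool from outside, world axes, zero at the start; "ft_torque": the same for the moment, N m; "gripper_width": opening from 0.0 (shut) to 1.0 (fully open); "grasp_force": force on a finger pad.
Only numpy, scipy, OpenCV 4.12 (cv2) and the standard library are available. Lean on these libraries where they do the work, as an engineer would, in place of code of your own. Each camera call takes 0.05 s, during which the arm holds its last target. There are 200 camera calls.

## Task

Three lumps of old plaster fill, chipped out of a pot and kept as samples, lie in the grey tray. Scoop them all up with the metal scoop, never touching them with the gripper, and tip them gently into the steel basin from close above its rim without pushing the basin about. Then lay the scoop down flat inside the tray, and leave the tape roll, the pot and the cork ring where they are.

Things in the scene. Friction and masses are not known exactly. Their poses are not given: they have to be found in the camera images.
- tray: grey plastic tray, fixed to the bench, open on top: 320 x 134 mm outside, 36 mm high, walls and floor 4 mm thick (inside 312 x 126 mm); a lip widens the rim by 6 mm all round. Origin: centre of its underside, on the bench. x = along its length, y = across, z = up. The three lumps lie in the half at its +x end (the left end seen from the robot); its -x half is empty
- scoop_grip (a point): loose aluminium hand scoop (240 g) standing on the bench on its flat pan; this point is the middle of its straight handle, 55 mm above the pan's underside. Axes: x = forward, to the pan's mouth, y = across, z = up. Handle: a level bar 18 mm wide (y), 20 mm high, from 51 mm behind to 55 mm ahead of this point. Pan: from 60 to 180 mm ahead. Balance point: about 77 mm ahead
- scoop_lip (a point): middle of the scoop's front lip, on the pan's underside: 180 mm ahead of and 55 mm below scoop_grip, same axes. Pan 120 mm long, 112 mm wide outside (106 inside), floor 2.5 mm thick, thinned to 1 mm at the lip; back wall 43 mm high; side walls 3 mm thick, falling from 43 mm at the back to almost nothing 24 mm short of the lip; open in front and on top
- basin_rim (a point): loose round stainless basin (500 g) standing on the bench, 62 mm high, 180 mm across the mouth (192 mm over its flared rim), 140 mm across the foot, wall 3 mm, inner floor 4 mm above the bench; this point is the centre of the mouth, 62 mm above the bench, z = up
- tape_center (a point): roll of masking tape lying flat on the bench, 100 mm across, 25 mm high; centre, half-way up. Bystander; it and the basin swap places at random
- pot_center (a point): dark ceramic pot standing in a cork ring beyond the tray, 126 mm across, 148 mm high; this point is its centre, half-way up. Bystander
- corkring_center (a point): small empty cork ring lying on the bench between robot and tray, 84 mm across, 22 mm high; centre, half-way up. Bystander
- lump1_center (a point): lump of old plaster fill, loose in the tray, an irregular rounded chunk about 56 x 42 x 34 mm, roughly 55 g, bevelled all round underneath, sliding on tray and scoop with a friction of about 0.32 (so it leaves the pan at a slope over about 25 degrees); this point is its centre, half-way up
- lump2_center (a point): lump of old plaster fill, loose in the tray, an irregular rounded chunk about 52 x 44 x 30 mm, roughly 55 g, bevelled all round underneath, sliding on tray and scoop with a friction of about 0.32 (so it leaves the pan at a slope over about 25 degrees); this point is its centre, half-way up
- lump3_center (a point): lump of old plaster fill, loose in the tray, an irregular rounded chunk about 48 x 40 x 32 mm, roughly 55 g, bevelled all round underneath, sliding on tray and scoop with a friction of about 0.32 (so it leaves the pan at a slope over about 25 degrees); this point is its centre, half-way up
Mind the look-alikes: they are no part of the job. Leave any red or yellow look-alike of the part that bears basin_rim alone.

How it is judged:
On the way:
1. at least one lump rides in the scoop's pan, lifted clear of the tray's rim (its centre over 75 mm above the bench) (((x of lump1_center in the frame of scoop_lip between -0.12 and 0 m and y of lump1_center in the frame of scoop_lip between -0.054 and 0.054 m and z of lump1_center in the frame of scoop_lip between 0 and 0.07 m and height (world z) of lump1_center above 0.075 m) or (x of lump2_center in the frame of scoop_lip between -0.12 and 0 m and y of lump2_center in the frame of scoop_lip between -0.054 and 0.054 m and z of lump2_center in the frame of scoop_lip between 0 and 0.07 m and height (world z) of lump2_center above 0.075 m) or (x of lump3_center in the frame of scoop_lip between -0.12 and 0 m and y of lump3_center in the frame of scoop_lip between -0.054 and 0.054 m and z of lump3_center in the frame of scoop_lip between 0 and 0.07 m and height (world z) of lump3_center above 0.075 m))), for 0.2 s.
At the end, for the whole second after the job is handed in: All three lumps lie at rest inside the basin (centres within 85 mm of its axis and no more than 5 mm above its rim); the basin stands upright within 30 mm of where it started; the scoop rests released and flat (within 0.12 rad of level) with its pan on the tray's floor (horizontal distance between each of lump1_center, lump2_center, lump3_center and basin_rim below 0.085 m and z of lump1_center in the frame of basin_rim between -0.062 and 0.005 m and z of lump2_center in the frame of basin_rim between -0.062 and 0.005 m and z of lump3_center in the frame of basin_rim between -0.062 and 0.005 m and linear speed of each of lump1, lump2, lump3, scoop below 0.03 m/s and distance of basin_rim from where it was at the start of the episode below 0.03 m and angle between basin_rim's own z axis and vertical below 0.1 rad and x of scoop_grip in the frame of tray between -0.26 and 0.26 m and x of scoop_lip in the frame of tray between -0.16 and 0.16 m and y of scoop_lip in the frame of tray between -0.067 and 0.067 m and height (world z) of scoop_lip below 0.012 m and angle between scoop_lip's own z axis and vertical below 0.12 rad); the robot touches nothing.
It fails at once if the gripper touches a lump (contact force between any of lump1, lump2, lump3 and the fingers above 0.3 N or contact force between any of lump1, lump2, lump3 and the arm above 0.3 N).
It fails at once if a lump is thrown or dropped from high up (faster than 1.9 m/s, a fall of some 180 mm) (linear speed of any of lump1, lump2, lump3 above 1.9 m/s).
It fails at once if the basin is pushed more than 30 mm or tipped (distance of basin_rim from where it was at the start of the episode above 0.03 m or angle between basin_rim's own z axis and vertical above 0.35 rad).
It fails at once if the tape roll, pot or cork ring is shifted more than 30 mm (distance of any of tape_center, pot_center, corkring_center from where it was at the start of the episode above 0.03 m).
It also fails if it takes over 67 s, if anything falls off the work surface, if the arm or the gripper's body presses on something with over 40 N, if the wrist force passes 120 N, or if a joint passes its speed limit or range.

## Working session

There is one attempt and no reset: what is moved stays moved. The work goes in short steps, Python scripts to look and compute and a tool call to move; the robot and the scene stay as the last step left them, time stands still between calls to the robot, and variables do not carry over. Pictures are saved under pics/ and viewed, at most 10 in all, crops included, and the job is handed in when it is done.

Besides the shell and the picture viewer there is one more tool, called by a JSON object that holds its "op" and its "data". send_rows: Moves the arm, as the interface text tells. Its arguments: {"type":"object","properties":{"steps":{"type":"array","items":{"type":"object","properties":{"translation":{"type":"array","items":{"type":"number"}},"delta_rot":{"type":"array","items":{"type":"number"}},"jaw":{"type":"number"}}}}},"required":["steps"]}

```bash
mkdir -p pics; ls; cat > h.py <<'E'
from plant import *
import numpy as np, cv2
from scipy.spatial.transform import Rotation as R
def cam(n,save=None):
    f=grab_frame(n)
    if save: cv2.imwrite('pics/'+save,f['pixels'])
    return f
def cloud(f):
    "world xyz for each pixel from depth"
    K=np.array([[f['fx'],0,f['cx']],[0,f['fy'],f['cy']],[0,0,1.]])
    v,u=np.mgrid[0:480,0:640]
    p=cv2.undistortPoints(np.stack([u,v],-1).reshape(-1,1,2).astype(np.float64),K,np.array(f['dist'],float)).reshape(480,640,2)
    z=f['range_z'][...,None]
    P=np.concatenate([p*z,z],-1)
    Rm=cv2.Rodrigues(np.array(f['rvec'],float))[0]
    W=(P-np.array(f['tvec'],float).reshape(3))@Rm
    W[f['range_z']<=0]=np.nan
    return W
def tool():
    s=state(); q=s['tool_rot']; return np.array(s['tool_pos']),R.from_quat([q[1],q[2],q[3],q[0]])
def rel(p,Rt):
    "world target -> cm translation, rotvec in tool axes"
    p0,R0=tool()
    return np.round(R0.inv().apply(np.array(p)-p0)*100,2),np.round((R0.inv()*Rt).as_rotvec(),4)
E
python3 - <<'E'
from h import *
for n in ('scene','top'):
    f=cam(n,n+'0.png'); np.savez('pics/'+n+'0.npz',W=cloud(f),im=f['pixels'])
    Rm=cv2.Rodrigues(np.array(f['rvec'],float))[0]; print(n,-Rm.T@np.array(f['tvec']).ravel(),f['fx'])
print(state())
E
```

```text
pics
scene [1.1035582  0.57604797 0.87744501] 435.3268571400012
top [0.26424917 0.08824674 1.64437536] 541.5971693173412
{'time': 0.1, 'joint_pos': array([ 1.09502988e+00,  5.32850264e-02,  1.61416156e+00,  1.13172847e-05,
        1.47597168e+00, -1.19002337e-01]), 'joint_vel': array([ 0.00093087, -0.00286055, -0.00309931,  0.00092522,  0.00029982,
        0.00021863]), 'joint_efforts': array([ 4.98746540e-04, -3.94898951e+01, -3.71365285e+01, -1.28143993e-04,
        3.86243555e-03,  7.04469443e-06]), 'tool_pos': array([0.21800777, 0.58512639, 0.21758666]), 'tool_rot': array([-2.72855681e-04,  1.77437994e-01,  9.84131559e-01, -8.71087005e-04]), 'contact_force': array([-0.87927847,  0.56808276, -0.2647556 ]), 'ft_torque': array([-0.03604744,  0.02590646, -0.02649667]), 'grasp_force': 0.0, 'gripper_width': 0.9972784674198791}
```

View pics/scene0.png

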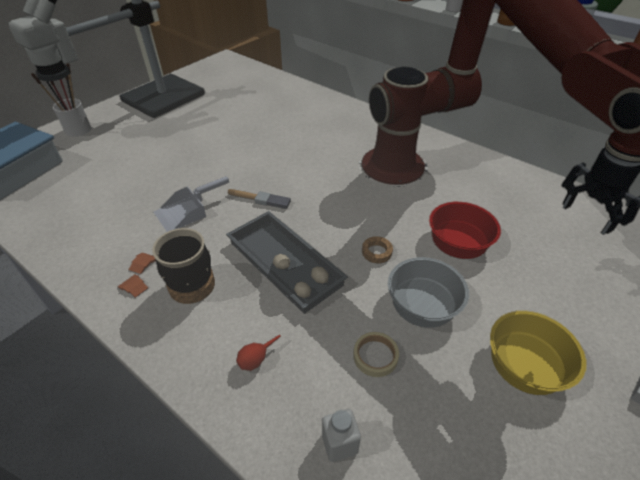

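View pics/top0.png

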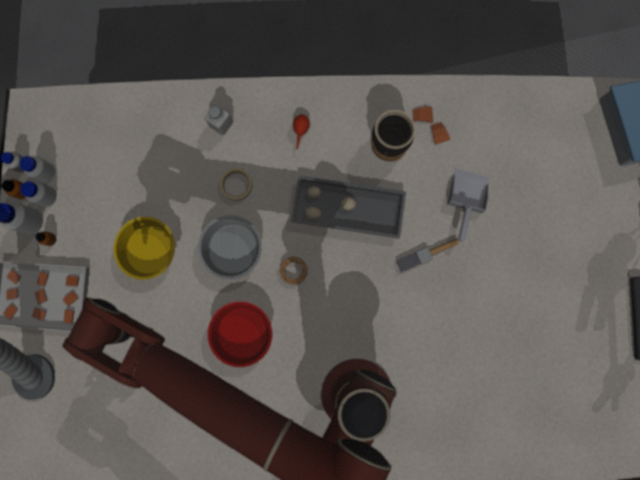

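The scene view matches the top view. Top-view pixels:
- **Tray:** (350,207), with lumps at (314,190), (313,211) and (348,203).
- **Scoop:** pan at (468,190), handle end at (461,238).
- **Bystanders:** tape (235,185), cork ring (292,270), pot (393,135).
- **Basin candidates:** grey (231,247), red (240,334) and yellow (144,248). The grey steel one is meant, since red and yellow are named as look-alikes.

I'll measure next and confirm with one crop.

```bash
cat > m.py <<'E'
from h import *
d=np.load('pics/top0.npz'); W=d['W']; im=d['im']
def reg(u0,u1,v0,v1,z0,z1):
    m=np.zeros((480,640),bool); m[v0:v1,u0:u1]=1
    m&=(W[...,2]>z0)&(W[...,2]<z1); return W[m],m
# basin rim
P,_=reg(195,268,212,282,.052,.075); c,r=cv2.minEnclosingCircle(P[:,:2].astype(np.float32)); print('basin',c,r,len(P))
P,_=reg(215,257,165,205,.012,.04); c,r=cv2.minEnclosingCircle(P[:,:2].astype(np.float32)); print('tape',c,r)
P,_=reg(272,312,252,290,.012,.04); c,r=cv2.minEnclosingCircle(P[:,:2].astype(np.float32)); print('cork',c,r)
P,_=reg(362,425,105,165,.12,.2); c,r=cv2.minEnclosingCircle(P[:,:2].astype(np.float32)); print('pot',c,r)
P,_=reg(285,410,172,245,.028,.045); print('tray',cv2.minAreaRect(P[:,:2].astype(np.float32)))
# lumps
hsv=cv2.cvtColor(im,cv2.COLOR_BGR2HSV); 
m=(hsv[...,1]>35)&(W[...,2]>.012); mm=np.zeros_like(m); mm[182:232,300:400]=m[182:232,300:400]
n,l,s,cc=cv2.connectedComponentsWithStats(mm.astype(np.uint8))
for i in range(1,n):
    if s[i,4]>20:
        p=W[l==i]; print('lump',s[i],p.mean(0),np.ptp(p,axis=0),p[:,2].max())
# scoop
P,m=reg(440,500,165,245,.048,.085); print('handle',len(P),P.mean(0),cv2.minAreaRect(P[:,:2].astype(np.float32)))
hp=P[P[:,0]<np.nanmedian(P[:,0])]
P2,_=reg(440,500,165,245,-.01,.09)
q=im[165:245,440:500]
cv2.imwrite('pics/crop.png',np.hstack([cv2.resize(im[160:250,435:505],(560,560//7*9)[:2] if 0 else (467,600),interpolation=cv2.INTER_CUBIC),cv2.resize(im[160:290,190:260],(323,600),interpolation=cv2.INTER_CUBIC)]))
for v in range(168,242,4):
    row=W[v,440:500]; k=(row[:,2]>.004); 
    if k.any(): u=np.where(k)[0]; print(v,u.min()+440,u.max()+440,np.round(row[u[[0,len(u)//2,-1]]],3).tolist())
E
python3 m.py
```

```text
basin (0.4393251836299896, 0.36643508076667786) 0.09732246398925781 716
tape (0.6430600881576538, 0.36330175399780273) 0.05839283764362335
cork (0.36944425106048584, 0.18503251671791077) 0.05967040732502937
pot (0.7634620070457458, -0.12217778712511063) 0.06138354167342186
tray ((0.5593277215957642, 0.01142682135105133), (0.3307260572910309, 0.14846555888652802), 80.20807647705078)
lump [307 186  14  12 128] [0.60606629 0.115765   0.03156367] [0.03621972 0.0398142  0.03206775] 0.04471914517219521
lump [341 197  15  13 150] [0.56927626 0.0113089  0.03012764] [0.03769154 0.04290811 0.02556251] 0.04255931567747392
lump [305 207  16  12 148] [0.54200103 0.11944967 0.03346028] [0.03414763 0.04546715 0.03148837] 0.04971224788487723
handle 268 [ 0.50226529 -0.33313678  0.06295248] ((0.5088346004486084, -0.3370789587497711), (0.10978707671165466, 0.1325494945049286), 75.91659545898438)
168 444 497 [[0.681, -0.293, 0.004], [0.68, -0.378, 0.007], [0.679, -0.461, 0.007]]
172 449 498 [[0.668, -0.308, 0.004], [0.667, -0.423, 0.004], [0.666, -0.464, 0.006]]
176 447 499 [[0.655, -0.3, 0.006], [0.65
[... 694 characters left out ...]
 [0.552, -0.451, 0.004]]
212 440 494 [[0.542, -0.273, 0.004], [0.531, -0.345, 0.063], [0.539, -0.443, 0.005]]
216 442 499 [[0.529, -0.278, 0.005], [0.518, -0.344, 0.064], [0.526, -0.458, 0.005]]
220 450 486 [[0.516, -0.303, 0.005], [0.506, -0.333, 0.068], [0.514, -0.416, 0.006]]
224 441 499 [[0.504, -0.274, 0.004], [0.494, -0.336, 0.064], [0.501, -0.456, 0.007]]
228 440 494 [[0.491, -0.269, 0.01], [0.482, -0.33, 0.064], [0.489, -0.44, 0.005]]
232 441 499 [[0.479, -0.272, 0.009], [0.47, -0.332, 0.066], [0.476, -0.455, 0.006]]
236 440 497 [[0.467, -0.269, 0.008], [0.458, -0.325, 0.065], [0.464, -0.447, 0.007]]
240 442 499 [[0.455, -0.275, 0.004], [0.447, -0.325, 0.063], [0.451, -0.453, 0.006]]
```

View pics/crop.png

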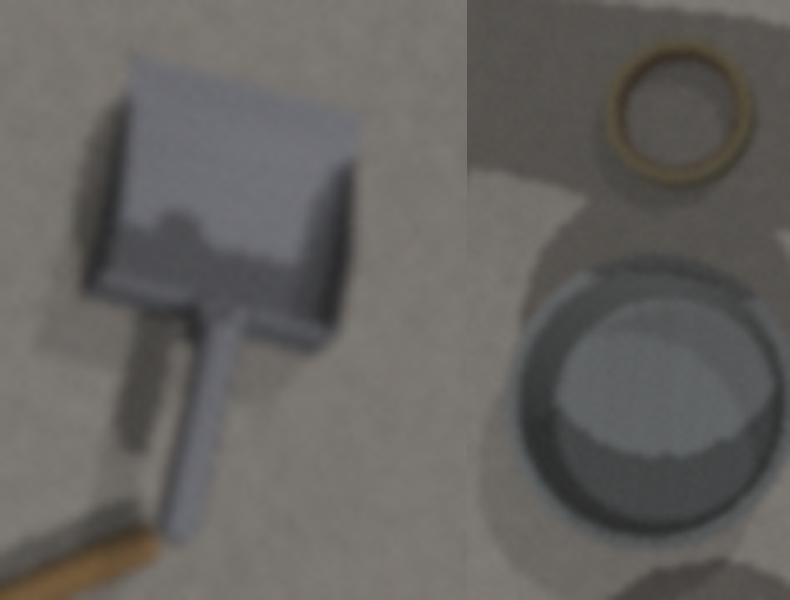

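The crop confirms the grey steel basin (right). It also shows the scoop (left), with its lip corners at about (454.5,168) and (489,177) and the brush tip near the handle's tail. Next I'll work out the scoop pose by casting rays.

```bash
cat >> h.py <<'E'
def ray(f,u,v,z):
    K=np.array([[f['fx'],0,f['cx']],[0,f['fy'],f['cy']],[0,0,1.]])
    p=cv2.undistortPoints(np.array([[[u,v]]],float),K,np.array(f['dist'],float)).ravel()
    Rm=cv2.Rodrigues(np.array(f['rvec'],float))[0]; c=-Rm.T@np.array(f['tvec'],float).ravel()
    d=Rm.T@np.array([p[0],p[1],1]); return c+d*(z-c[2])/d[2]
def toolrot(yaw,pitch=0):
    "scoop yaw deg, nose-down pitch deg"
    return R.from_euler('ZY',[yaw,pitch],degrees=True)*R.from_euler('x',180,degrees=True)
E
python3 - <<'E'
from h import *
f=cam('top')
a=ray(f,454.5,168.2,.001);b=ray(f,489,177.2,.001);t=ray(f,461.7,241,.065);h=ray(f,470,208,.065)
print('corners',a,b,np.linalg.norm(a-b),'lip',(a+b)/2,'tail',t,'front',h)
L=(a+b)/2; d=L-t; print('len(231)',np.hypot(*d[:2]),'yaw',np.degrees(np.arctan2(d[1],d[0])))
for k in (100,40,-10,-14): print(k,rel([0.5,-0.3,.3],toolrot(k)))
E
```

```text
corners [ 0.68112455 -0.32672014  0.001     ] [ 0.65103548 -0.43547986  0.001     ] 0.112845153510062 lip [ 0.66608002 -0.3811      0.001     ] tail [ 0.44360925 -0.32047214  0.065     ] front [ 0.54230435 -0.35089721  0.065     ]
len(231) 0.2305839997221986 yaw -15.244096661300436
100 (array([-57.33, -73.11,  -8.12]), array([-1.6000e-03,  7.0000e-04,  1.0394e+00]))
40 (array([-57.33, -73.11,  -8.12]), array([-1.2000e-03,  1.6000e-03,  2.0866e+00]))
-10 (array([-57.33, -73.11,  -8.12]), array([-5.0000e-04,  2.4000e-03,  2.9593e+00]))
-14 (array([-57.33, -73.11,  -8.12]), array([-5.0000e-04,  2.5000e-03,  3.0291e+00]))
```

{"op": "send_rows", "data": {"steps": [{"translation": [-33, -23, -5], "delta_rot": [0, 0, 1.04], "jaw": 8.5}, {"translation": [-33, -23, -5], "delta_rot": [0, 0, 1.04], "jaw": 8.5}, {"translation": [-33, -23, -5], "delta_rot": [0, 0, 1.04], "jaw": 8.5}, {"translation": [-33, -23, -5], "delta_rot": [0, 0, 1.04], "jaw": 8.5}, {"translation": [-33, -23, -5], "delta_rot": [0, 0, 1.04], "jaw": 8.5}, {"translation": [-33, -23, -5], "delta_rot": [0, 0, 1.04], "jaw": 8.5}, {"translation": [-33, -23, -5], "delta_rot": [0, 0, 1.04], "jaw": 8.5}, {"translation": [-33, -23, -5], "delta_rot": [0, 0, 1.04], "jaw": 8.5}]}}

```text
time: 0.95
tool_pos: [0.4448, 0.2573, 0.2681]
tool_rot: [0.0, 0.644, 0.765, 0.0]
contact_force: [-0.3, 0.3, 0.8]
gripper_width: 0.999
grasp_force: 0.0
```

```bash
python3 -c "
from h import *
print(state()['joint_pos'],tool()[0]); print(rel([.5213,-.3417,.17],toolrot(-15.2)))"
```

```text
[ 3.79601617e-01 -2.41780773e-01  1.80614406e+00  2.93964225e-05
  1.57711319e+00  2.07787646e-01] [0.44475025 0.2573297  0.26812283]
(array([-60.33,  -2.7 ,   9.81]), array([ 0.0000e+00, -1.0000e-04,  2.0079e+00]))
```

{"op": "send_rows", "data": {"steps": [{"translation": [-30, -1, 2], "delta_rot": [0, 0, 1.0], "jaw": 8.5}, {"translation": [-30, -1, 2], "delta_rot": [0, 0, 1.0], "jaw": 8.5}, {"translation": [-30, -1, 2], "delta_rot": [0, 0, 1.0], "jaw": 8.5}, {"translation": [-30, -1, 2], "delta_rot": [0, 0, 1.0], "jaw": 8.5}, {"translation": [-30, -1, 2], "delta_rot": [0, 0, 1.0], "jaw": 8.5}, {"translation": [-30, -1, 2], "delta_rot": [0, 0, 1.0], "jaw": 8.5}, {"translation": [-30, -1, 2], "delta_rot": [0, 0, 1.0], "jaw": 8.5}, {"translation": [-30, -1, 2], "delta_rot": [0, 0, 1.0], "jaw": 8.5}]}}

```text
time: 1.75
tool_pos: [0.486, -0.0394, 0.2475]
tool_rot: [-0.0, 0.932, 0.362, -0.0]
contact_force: [0.9, 0.5, 0.3]
gripper_width: 0.993
grasp_force: 0.0
```

{"op": "send_rows", "data": {"steps": [{"translation": [-17.8, 24.6, 7.8], "delta_rot": [0, 0, 1.008], "jaw": 8.5}, {"translation": [-17.8, 24.6, 7.8], "delta_rot": [0, 0, 1.008], "jaw": 8.5}, {"translation": [-17.8, 24.6, 7.8], "delta_rot": [0, 0, 1.008], "jaw": 8.5}, {"translation": [-17.8, 24.6, 7.8], "delta_rot": [0, 0, 1.008], "jaw": 8.5}, {"translation": [-17.8, 24.6, 7.8], "delta_rot": [0, 0, 1.008], "jaw": 8.5}, {"translation": [-17.8, 24.6, 7.8], "delta_rot": [0, 0, 1.008], "jaw": 8.5}, {"translation": [-17.8, 24.6, 7.8], "delta_rot": [0, 0, 1.008], "jaw": 8.5}, {"translation": [-17.8, 24.6, 7.8], "delta_rot": [0, 0, 1.008], "jaw": 8.5}]}}

```text
time: 2.55
tool_pos: [0.522, -0.3399, 0.1685]
tool_rot: [-0.001, 0.991, -0.131, -0.001]
contact_force: [-0.7, 0.6, 0.2]
gripper_width: 0.994
grasp_force: 0.0
```

```bash
python3 -c "
from h import *
print(state()['joint_pos'],tool()[0]); print(rel([.5213,-.3417,.053],toolrot(-15.2)))"
```

```text
[-6.96689102e-01  8.43342243e-02  1.66461314e+00  8.19763077e-05
  1.39508318e+00  1.13605474e+00] [ 0.52199447 -0.33994873  0.16851959]
(array([ 0.  ,  0.2 , 11.55]), array([-0.0011,  0.0022,  0.0033]))
```

{"op": "send_rows", "data": {"steps": [{"translation": [0, 0.1, 4], "delta_rot": [0, 0, 0], "jaw": 8.5}, {"translation": [0, 0.1, 7], "delta_rot": [0, 0, 0], "jaw": 8.5}, {"translation": [0, 0.1, 9.5], "delta_rot": [0, 0, 0], "jaw": 8.5}, {"translation": [0, 0.1, 11], "delta_rot": [0, 0, 0], "jaw": 8.5}, {"translation": [0, 0.1, 11.7], "delta_rot": [0, 0, 0], "jaw": 8.5}, {"translation": [0, 0.1, 11.7], "delta_rot": [0, 0, 0], "jaw": 8.5}, {"translation": [0, 0.1, 11.7], "delta_rot": [0, 0, 0], "jaw": 4}, {"translation": [0, 0.1, 11.7], "delta_rot": [0, 0, 0], "jaw": 3}]}}

```text
time: 3.35
tool_pos: [0.5229, -0.3412, 0.055]
tool_rot: [0.001, 0.991, -0.131, 0.001]
contact_force: [0.3, 0.1, 0.7]
gripper_width: 0.691
grasp_force: 0.0
```

{"op": "send_rows", "data": {"steps": [{"translation": [0, 0, 0], "delta_rot": [0, 0, 0], "jaw": 2.2}, {"translation": [0, 0, 0], "delta_rot": [0, 0, 0], "jaw": 1.5}, {"translation": [0, 0, 0], "delta_rot": [0, 0, 0], "jaw": 0}, {"translation": [0, 0, 0], "delta_rot": [0, 0, 0], "jaw": 0}, {"translation": [0, 0, 0], "delta_rot": [0, 0, 0], "jaw": 0}, {"translation": [0, 0, 0], "delta_rot": [0, 0, 0], "jaw": 0}, {"translation": [0, 0, 0], "delta_rot": [0, 0, 0], "jaw": 0}, {"translation": [0, 0, 0], "delta_rot": [0, 0, 0], "jaw": 0}]}}

```text
time: 4.15
tool_pos: [0.5218, -0.3405, 0.053]
tool_rot: [-0.0, 0.991, -0.131, -0.0]
contact_force: [0.1, -0.8, 0.8]
gripper_width: 0.002
grasp_force: 0.0
```

```bash
python3 - <<'E'
from h import *
s=state(); print(tool()[0],tool()[1].as_matrix()[:,0],s['gripper_width'],s['grasp_force'])
f=cam('top','t1.png'); g=cam('scene','s1.png')
im=np.hstack([cv2.resize(f['pixels'][150:260,420:510],(409,500)),cv2.resize(g['pixels'][120:260,120:250],(391,421)).copy().repeat(1,0)[:500] if 0 else cv2.resize(g['pixels'][120:260,120:230],(391,500))])
cv2.imwrite('pics/c1.png',im)
E
```

```text
[ 0.52184723 -0.34046395  0.05300156] [ 9.65571133e-01 -2.60139162e-01 -5.93915813e-05] 0.0023399766204065323 0.0
```

View pics/c1.png

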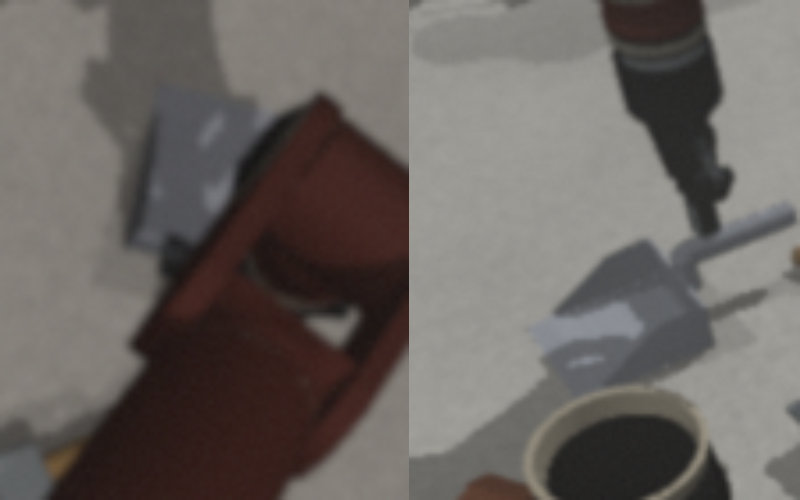

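The right half of the crop shows the shut fingertips ending behind the handle, at about (705,225), so the grasp missed. I'll measure where the handle is from the scene depth.

```bash
python3 - <<'E'
from h import *
f=cam('scene'); W=cloud(f)
T=tool(); d=tool()[1]
hsv=cv2.cvtColor(f['pixels'],cv2.COLOR_BGR2HSV)
# crop scale 391/110,500/140: handle from crop (690,245)->(795,210)
m=np.zeros((480,640),bool); m[170:200,190:240]=1
m&=(W[...,2]>.04)&(W[...,2]<.085)&(hsv[...,2]>90)
for u in range(196,232,3):
    p=W[:,u][m[:,u]]
    if len(p): 
        vs=np.where(m[:,u])[0]; l=(T[1].inv().apply(p-T[0])*1000).round(); print(u,vs.min(),vs.max(),np.round(p.mean(0),3),'tool mm',l.mean(0).round(),l.min(0),l.max(0))
# lip corners in scene: crop (530,330),(578,385)
for c in ((532,328),(578,388)): print(ray(f,120+(c[0]-409)*110/391,120+c[1]*.28,.001))
print('tail',ray(f,120+(795-409)*110/391,120+205*.28,.065))
E
```

```text
196 188 198 [ 0.553 -0.34   0.055] tool mm [30. -9. -2.] [ 23. -15. -12.] [35.  2. 12.]
199 183 190 [ 0.539 -0.34   0.067] tool mm [ 16.  -5. -14.] [ 10. -13. -21.] [ 20.   4. -12.]
202 187 193 [ 0.534 -0.335  0.058] tool mm [10. -9. -4.] [  7. -14. -12.] [13. -5.  6.]
205 187 191 [ 0.526 -0.33   0.059] tool mm [  1. -11.  -6.] [  0. -13. -12.] [ 4. -9.  0.]
208 183 190 [ 0.513 -0.331  0.061] tool mm [-11.  -6.  -8.] [-15. -11. -13.] [-7. -0.  5.]
211 182 189 [ 0.504 -0.328  0.061] tool mm [-20.  -8.  -8.] [-24. -12. -15.] [-16.  -1.   3.]
214 181 188 [ 0.496 -0.324  0.061] tool mm [-29.  -9.  -8.] [-33. -11. -15.] [-26.  -4.   6.]
217 180 187 [ 0.487 -0.322  0.06 ] tool mm [-39.  -9.  -7.] [-42. -16. -15.] [-34.  -6.   6.]
220 178 185 [ 0.475 -0.32   0.062] tool mm [-50.  -8.  -9.] [-55. -15. -13.] [-45.   0.  -1.]
223 177 184 [ 0.465 -0.319  0.06 ] tool mm [-61.  -6.  -7.] [-65.  -9. -13.] [-57.   2.   4.]
226 177 183 [ 0.458 -0.314  0.06 ] tool mm [-69.  -9.  -7.] [-73. -14. -11.] [-66.  -2.   4.]
[ 0.65236833 -0.42615653  0.001     ]
[ 0.67362097 -0.33726762  0.001     ]
tail [ 0.44967487 -0.30983255  0.065     ]
```

```bash
python3 - <<'E'
from h import *
f=cam('scene'); W=cloud(f); T=tool(); hsv=cv2.cvtColor(f['pixels'],cv2.COLOR_BGR2HSV)
for v in range(160,194,2):
    us=[u for u in range(188,222) if hsv[v,u,2]<70 and W[v,u,2]>.02]
    if us:
        p=(T[1].inv().apply(W[v,us]-T[0])*1000); print(v,us[0],us[-1],p.mean(0).round(),p.min(0).round(),p.max(0).round())
print({k:state()[k] for k in('gripper_width','grasp_force','joint_pos')})
E
```

```text
160 190 205 [   7.  -26. -119.] [  -8.  -42. -127.] [ 18.  15. -98.]
162 191 205 [   8.  -28. -113.] [  -8.  -45. -123.] [ 18.  10. -95.]
164 191 205 [   9.  -25. -106.] [  -4.  -47. -116.] [ 16.  12. -87.]
166 192 205 [  8. -24. -98.] [  -2.  -51. -111.] [ 17.  10. -82.]
168 193 210 [  4. -30. -93.] [ -11.  -62. -109.] [ 17.  20. -66.]
170 195 210 [  5. -42. -94.] [  -9.  -60. -107.] [ 15.  -8. -77.]
172 196 209 [  6. -38. -85.] [  -8.  -63. -102.] [ 13.   3. -58.]
174 198 208 [  6. -39. -79.] [ -7. -54. -88.] [ 11. -12. -65.]
176 198 205 [  8. -27. -65.] [ -1. -42. -74.] [ 12. -11. -56.]
178 199 205 [  4. -15. -49.] [ -5. -36. -65.] [ 11.  -0. -40.]
180 200 205 [  2. -11. -38.] [ -4. -15. -41.] [  7.  -3. -35.]
182 201 206 [  1. -11. -30.] [ -6. -14. -34.] [  6.  -5. -27.]
184 202 206 [  1. -11. -23.] [ -5. -15. -27.] [  5.  -4. -20.]
{'gripper_width': 0.004082044406079569, 'grasp_force': 0.0, 'joint_pos': array([-6.97436651e-01,  2.01134514e-01,  1.74134700e+00, -5.55889254e-06,
        1.19912582e+00,  1.13655313e+00])}
```

```bash
python3 - <<'E'
from h import *
g=cv2.imread('pics/s1.png'); cv2.imwrite('pics/c2.png',cv2.resize(g[140:215,160:250],(720,600),interpolation=cv2.INTER_CUBIC))
E
```

```text
(no output)
```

View pics/c2.png

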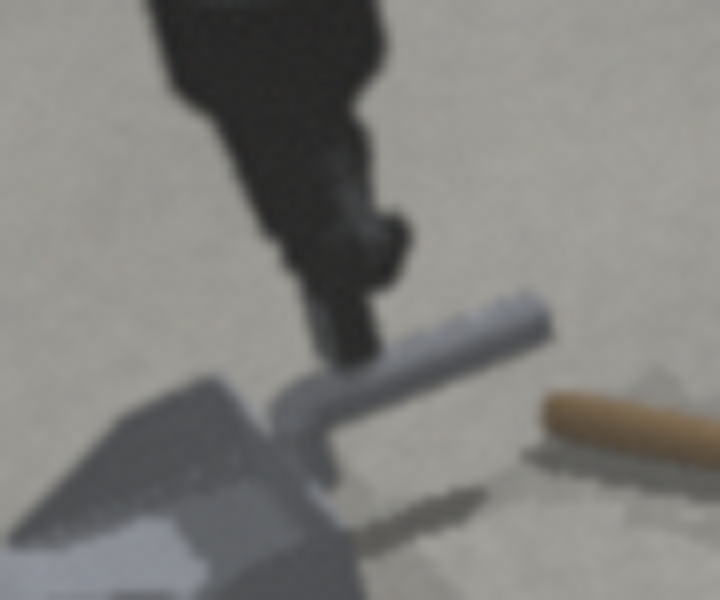

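The crop shows the shut fingertips at about (345,365), just above the handle. They stand about 30 mm higher than the tool data said, so I'll reopen, go 27 mm lower and close again.

{"op": "send_rows", "data": {"steps": [{"translation": [0, 0, -1], "delta_rot": [0, 0, 0], "jaw": 8.5}, {"translation": [0, 0, -1], "delta_rot": [0, 0, 0], "jaw": 8.5}, {"translation": [0, 0, -1], "delta_rot": [0, 0, 0], "jaw": 8.5}, {"translation": [0, 0, -1], "delta_rot": [0, 0, 0], "jaw": 8.5}, {"translation": [0, 0, -1], "delta_rot": [0, 0, 0], "jaw": 8.5}, {"translation": [0, 0, 1], "delta_rot": [0, 0, 0], "jaw": 8.5}, {"translation": [0, 0, 2], "delta_rot": [0, 0, 0], "jaw": 8.5}, {"translation": [0, 0, 2.7], "delta_rot": [0, 0, 0], "jaw": 6}]}}

```text
time: 5.15
tool_pos: [0.521, -0.3398, 0.0244]
tool_rot: [-0.001, 0.991, -0.131, -0.001]
contact_force: [0.8, 0.2, -0.4]
gripper_width: 0.852
grasp_force: 0.0
```

{"op": "send_rows", "data": {"steps": [{"translation": [0, 0, 0], "delta_rot": [0, 0, 0], "jaw": 4}, {"translation": [0, 0, 0], "delta_rot": [0, 0, 0], "jaw": 3}, {"translation": [0, 0, 0], "delta_rot": [0, 0, 0], "jaw": 2}, {"translation": [0, 0, 0], "delta_rot": [0, 0, 0], "jaw": 0}, {"translation": [0, 0, 0], "delta_rot": [0, 0, 0], "jaw": 0}, {"translation": [0, 0, 0], "delta_rot": [0, 0, 0], "jaw": 0}, {"translation": [0, 0, 0], "delta_rot": [0, 0, 0], "jaw": 0}, {"translation": [0, 0, 0], "delta_rot": [0, 0, 0], "jaw": 0}]}}

```text
time: 5.95
tool_pos: [0.5224, -0.3408, 0.027]
tool_rot: [0.0, 0.991, -0.131, 0.001]
contact_force: [-1.0, 0.8, 5.1]
gripper_width: 0.197
grasp_force: 62.2
```

```bash
cat >> h.py <<'E'
def fingers(f):
    "lowest dark points in tool frame, mm"
    W=cloud(f); T=tool(); hsv=cv2.cvtColor(f['pixels'],cv2.COLOR_BGR2HSV)
    L=T[1].inv().apply((W-T[0]).reshape(-1,3))*1000
    m=(hsv[...,2].ravel()<70)&(np.abs(L[:,0])<20)&(np.abs(L[:,1])<30)&(np.abs(L[:,2])<80)
    return np.nanpercentile(L[m],[5,50,95,100],axis=0).round()
E
python3 -c "
from h import *
f=cam('scene'); print(fingers(f)); s=state(); print(s['gripper_width'],s['grasp_force'])"
```

```text
[[ -6. -23. -79.]
 [  6. -19. -43.]
 [ 11.  13. -24.]
 [ 16.  21. -22.]]
0.19731991068477958 62.21033692359924
```

Grasped: opening about 17 mm, 62 N. Now I'll lift, check the scoop for droop, and refine the tray.

{"op": "send_rows", "data": {"steps": [{"translation": [0, 0, -1], "delta_rot": [0, 0, 0], "jaw": 0}, {"translation": [0, 0, -3], "delta_rot": [0, 0, 0], "jaw": 0}, {"translation": [0, 0, -6], "delta_rot": [0, 0, 0], "jaw": 0}, {"translation": [0, 0, -10], "delta_rot": [0, 0, 0], "jaw": 0}, {"translation": [0, 0, -14], "delta_rot": [0, 0, 0], "jaw": 0}, {"translation": [0, 0, -17], "delta_rot": [0, 0, 0], "jaw": 0}, {"translation": [0, 0, -17], "delta_rot": [0, 0, 0], "jaw": 0}, {"translation": [0, 0, -17], "delta_rot": [0, 0, 0], "jaw": 0}]}}

```text
time: 6.8
tool_pos: [0.5214, -0.3403, 0.1954]
tool_rot: [-0.0, 0.991, -0.131, -0.0]
contact_force: [-0.6, 0.3, -3.2]
gripper_width: 0.2
grasp_force: 61.4
```

```bash
cat > pose.py <<'E'
from h import *
import sys
# pan floor plane in tool frame from scene depth: light grey points in the pan region
def pan(fs=('scene',)):
    T=tool()
    for n in fs:
        f=cam(n,n+'_p.png'); W=cloud(f); L=T[1].inv().apply((W-T[0]).reshape(-1,3))
        hsv=cv2.cvtColor(f['pixels'],cv2.COLOR_BGR2HSV).reshape(-1,3)
        m=(L[:,0]>.04)&(L[:,0]<.18)&(np.abs(L[:,1])<.07)&(L[:,2]>-.03)&(L[:,2]<.05)
        P=L[m]; print(n,m.sum(),'x',np.percentile(P[:,0],[1,50,99]).round(3),'y',np.percentile(P[:,1],[1,99]).round(3),'z',np.percentile(P[:,2],[1,50,99]).round(3))
        k=m&(np.abs(L[:,1])<.045)&(L[:,0]>.07)&(L[:,0]<.14)&(L[:,2]>.0)
        Q=L[k]; 
        for _ in range(4):
            c=np.linalg.lstsq(np.c_[Q[:,:2],np.ones(len(Q))],Q[:,2],rcond=None)[0]
            r=Q[:,2]-np.c_[Q[:,:2],np.ones(len(Q))]@c; Q=Q[np.abs(r)<max(.004,r.std())]
        print(' floor z=%.3f at x=.1; slope x %.3f (+=nose down) y %.3f n=%d'%(c[0]*.1+c[2],c[0],c[1],len(Q)))
        far=P[np.abs(P[:,2]-(P[:,:2]@c[:2]+c[2]))<.006]; print(' lip x',np.percentile(far[:,0],[97,99,100]).round(3))
    print('tool',T[0].round(4),T[1].as_matrix()[:,0].round(3))
if __name__=='__main__': pan(('scene','top'))
E
python3 pose.py
python3 - <<'E'
from h import *
W=np.load('pics/top0.npz')['W']; w=W[172:245,285:412].reshape(-1,3); P=w[(w[:,2]>.026)&(w[:,2]<.042)]
for it,(c,y) in enumerate([((.5593,.0114),80.2)]*1):
    for _ in range(4):
        t=np.radians(y); ex=np.array([np.cos(t),np.sin(t)]); ey=np.array([-ex[1],ex[0]])
        q=(P[:,:2]-c)@np.c_[ex,ey]
        A=q[(q[:,1]>.058)&(q[:,1]<.08)&(abs(q[:,0])<.14)];B=q[(q[:,1]<-.058)&(q[:,1]>-.08)&(abs(q[:,0])<.14)]
        pa=np.polyfit(A[:,0],A[:,1],1);pb=np.polyfit(B[:,0],B[:,1],1)
        C=q[(q[:,0]>.145)&(q[:,0]<.175)&(abs(q[:,1])<.05)];D=q[(q[:,0]<-.145)&(q[:,0]>-.175)&(abs(q[:,1])<.05)]
        dx=(C[:,0].mean()+D[:,0].mean())/2; dy=(pa[1]+pb[1])/2
        c=np.array(c)+ex*dx+ey*dy; y+=np.degrees((pa[0]+pb[0])/2)
    print(c,y,pa,pb,C[:,0].mean(),D[:,0].mean(),len(A),len(B),len(C),len(D))
E
```

```text
scene 1428 x [0.041 0.09  0.152] y [-0.06   0.056] z [-0.014  0.024  0.029]
 floor z=0.026 at x=.1; slope x 0.005 (+=nose down) y -0.001 n=445
 lip x [0.15  0.153 0.154]
top 810 x [0.044 0.102 0.149] y [-0.055  0.022] z [-0.012  0.026  0.034]
 floor z=0.026 at x=.1; slope x 0.017 (+=nose down) y 0.005 n=357
 lip x [0.148 0.149 0.151]
tool [ 0.5214 -0.3403  0.1954] [ 0.966 -0.26  -0.001]
[0.5585758  0.01173972] 80.27892661046062 [-0.0002431   0.06768727] [ 0.0002431  -0.06768727] 0.1593669532640865 -0.15936695338169912 289 345 108 118
```

```bash
cat >> h.py <<'E'
C=np.array([.5586,.0117,0]); YAW=80.28; V=np.array([.150,0,.028])
def tcp(lx,ly,lz,pitch,yaw=YAW):
    "TCP pose for the lip at tray coords lx,ly, world z lz"
    t=np.radians(YAW); e=np.array([np.cos(t),np.sin(t),0]); n=np.array([-e[1],e[0],0])
    Rt=toolrot(yaw,pitch); return C+lx*e+ly*n+np.array([0,0,lz])-Rt.apply(V),Rt
def lipnow():
    p,Rt=tool(); w=p+Rt.apply(V)-C; t=np.radians(YAW); x=Rt.as_matrix()[:,0]
    return 'lip tray x %.4f y %.4f z %.4f'%(w[0]*np.cos(t)+w[1]*np.sin(t),-w[0]*np.sin(t)+w[1]*np.cos(t),w[2]),'pitch %.1f yaw %.1f'%(np.degrees(np.arcsin(-x[2])),np.degrees(np.arctan2(x[1],x[0])))
E
python3 - <<'E'
from h import *
p,Rt=tcp(-.03,0,.18,0); print(p,rel(p,Rt)); print(p, [tcp(-.03,0,z,20)[0] for z in (.18,.06,.006)])
E
```

```text
[ 0.52820998 -0.16571603  0.208     ] (array([ -3.77, -16.98,  -1.48]), array([-0.0058,  0.002 , -1.6644]))
[ 0.52820998 -0.16571603  0.208     ] [array([ 0.53135411, -0.14736069,  0.25761441]), array([ 0.53135411, -0.14736069,  0.13761441]), array([ 0.53135411, -0.14736069,  0.08361441])]
```

{"op": "send_rows", "data": {"steps": [{"translation": [-2, -1, -3], "delta_rot": [0, 0, -0.13], "jaw": 0}, {"translation": [-4, -3, -4], "delta_rot": [0, 0, -0.27], "jaw": 0}, {"translation": [-5, -6, -4], "delta_rot": [0, 0, -0.41], "jaw": 0}, {"translation": [-5, -9, -4], "delta_rot": [0, 0, -0.55], "jaw": 0}, {"translation": [-5, -11, -4], "delta_rot": [0, 0, -0.69], "jaw": 0}, {"translation": [-5, -13, -4], "delta_rot": [0, 0, -0.83], "jaw": 0}, {"translation": [-4, -15, -4], "delta_rot": [0, 0, -0.97], "jaw": 0}, {"translation": [-4, -16, -4], "delta_rot": [0, 0, -1.11], "jaw": 0}]}}

```text
time: 7.7
tool_pos: [0.5244, -0.1738, 0.2328]
tool_rot: [-0.002, 0.91, 0.414, -0.001]
contact_force: [-1.3, -0.4, -2.3]
gripper_width: 0.198
grasp_force: 61.1
```

```bash
python3 - <<'E'
from h import *
print(lipnow(),state()['joint_pos'].round(2)); print(rel(*tcp(-.03,0,.10,20)))
E
```

```text
('lip tray x -0.0604 y -0.0756 z 0.2046', 'pitch 0.1 yaw 48.9') [-0.45 -0.13  1.76  0.    1.51  0.26]
(array([ 2.45, -1.19,  5.52]), array([-0.1003, -0.3406, -0.5407]))
```

{"op": "send_rows", "data": {"steps": [{"translation": [1, -0.6, 0], "delta_rot": [-0.02, -0.06, -0.13], "jaw": 0}, {"translation": [2, -1.2, 0], "delta_rot": [-0.04, -0.13, -0.26], "jaw": 0}, {"translation": [2.5, -1.2, 1], "delta_rot": [-0.06, -0.2, -0.38], "jaw": 0}, {"translation": [2.5, -1.2, 2.5], "delta_rot": [-0.08, -0.27, -0.48], "jaw": 0}, {"translation": [2.5, -1.2, 4], "delta_rot": [-0.1, -0.34, -0.54], "jaw": 0}, {"translation": [2.5, -1.2, 5.5], "delta_rot": [-0.1, -0.34, -0.54], "jaw": 0}, {"translation": [2.5, -1.2, 5.5], "delta_rot": [-0.1, -0.34, -0.54], "jaw": 0}, {"translation": [2.5, -1.2, 5.5], "delta_rot": [-0.1, -0.34, -0.54], "jaw": 0}]}}

```text
time: 8.5
tool_pos: [0.5319, -0.1493, 0.18]
tool_rot: [0.112, 0.756, 0.631, -0.132]
contact_force: [0.0, -0.1, -2.0]
gripper_width: 0.199
grasp_force: 61.3
```

```bash
python3 - <<'E'
from h import *
print(lipnow(),state()['joint_pos'].round(2))
from pose import pan
pan(('scene',))
W=cloud(cam('scene')); # lumps now from scene view
f=cam('scene'); W=cloud(f); hsv=cv2.cvtColor(f['pixels'],cv2.COLOR_BGR2HSV)
t=np.radians(YAW); w=W-C; X=w[...,0]*np.cos(t)+w[...,1]*np.sin(t); Y=-w[...,0]*np.sin(t)+w[...,1]*np.cos(t)
m=(abs(X)<.15)&(abs(Y)<.06)&(W[...,2]>.01)&(W[...,2]<.055)&(hsv[...,1]>35)&(hsv[...,2]>80)
n,l,s,_=cv2.connectedComponentsWithStats(m.astype(np.uint8))
for i in range(1,n):
    if s[i,4]>25: k=l==i; print('lump',s[i],'x',X[k].min().round(3),X[k].max().round(3),'y',Y[k].min().round(3),Y[k].max().round(3),W[k][:,2].max().round(3))
for z in (.05,.02,.006): print(z,rel(*tcp(-.03,0,z,20)))
# advance in tool frame
R0=toolrot(YAW,20)
for a in [(-.03,.006,20),(-.01,.006,18),(.01,.006,14),(.03,.006,10),(.05,.006,6),(.07,.006,5),(.09,.006,5),(.11,.006,5)]:
    p,Rt=tcp(a[0],0,a[1],a[2]); p0=tcp(-.03,0,.006,20)[0]; print(a,(R0.inv().apply(p-p0)*100).round(2),(R0.inv()*Rt).as_rotvec().round(3)[1])
E
```

```text
('lip tray x -0.0318 y -0.0023 z 0.1024', 'pitch 20.0 yaw 79.7') [-0.23 -0.08  1.84 -0.36  1.37  0.02]
scene 1824 x [0.041 0.094 0.151] y [-0.057  0.055] z [-0.013  0.025  0.03 ]
 floor z=0.025 at x=.1; slope x 0.006 (+=nose down) y -0.005 n=772
 lip x [0.149 0.151 0.153]
tool [ 0.5319 -0.1493  0.18  ] [ 0.168  0.924 -0.342]
lump [274 255  15  13 130] x -0.009 0.027 y -0.034 -0.0 0.037
lump [312 268  15  14 111] x 0.09 0.131 y 0.011 0.043 0.041
lump [295 282  15  14 111] x 0.101 0.135 y -0.05 -0.022 0.039
0.05 (array([ 2.07, -0.25,  5.08]), array([ 0.0032,  0.0008, -0.0113]))
0.02 (array([ 3.1 , -0.27,  7.9 ]), array([ 0.0032,  0.0008, -0.0113]))
0.006 (array([ 3.58, -0.28,  9.21]), array([ 0.0032,  0.0008, -0.0113]))
(-0.03, 0.006, 20) [0. 0. 0.] 0.0
(-0.01, 0.006, 18) [ 1.79  0.   -0.16] 0.035
(0.01, 0.006, 14) [ 3.55 -0.    0.22] 0.105
(0.03, 0.006, 10) [5.38 0.   0.6 ] 0.175
(0.05, 0.006, 6) [7.29 0.   0.98] 0.244
(0.07, 0.006, 5) [ 9.18 -0.    0.56] 0.262
(0.09, 0.006, 5) [11.06  0.   -0.13] 0.262
(0.11, 0.006, 5) [12.94  0.   -0.81] 0.262
```

{"op": "send_rows", "data": {"steps": [{"translation": [1, -0.2, 2.5], "delta_rot": [0, 0, -0.011], "jaw": 0}, {"translation": [2, -0.3, 5], "delta_rot": [0, 0, -0.011], "jaw": 0}, {"translation": [2.7, -0.3, 7], "delta_rot": [0, 0, -0.011], "jaw": 0}, {"translation": [3.1, -0.3, 8], "delta_rot": [0, 0, -0.011], "jaw": 0}, {"translation": [3.4, -0.3, 8.8], "delta_rot": [0, 0, -0.011], "jaw": 0}, {"translation": [3.6, -0.3, 9.2], "delta_rot": [0, 0, -0.011], "jaw": 0}, {"translation": [3.6, -0.3, 9.2], "delta_rot": [0, 0, -0.011], "jaw": 0}, {"translation": [3.6, -0.3, 9.2], "delta_rot": [0, 0, -0.011], "jaw": 0}]}}

```text
time: 9.45
tool_pos: [0.5311, -0.1465, 0.0834]
tool_rot: [0.113, 0.752, 0.636, -0.132]
contact_force: [0.1, -0.7, -2.7]
gripper_width: 0.198
grasp_force: 61.3
```

```bash
python3 - <<'E'
from h import *
print(lipnow(),state()['contact_force']); print(rel(*tcp(-.03,0,.005,20)))
f=cam('scene','s2.png'); cv2.imwrite('pics/c3.png',cv2.resize(f['pixels'][190:330,210:370],(685,600),interpolation=cv2.INTER_CUBIC))
E
```

```text
('lip tray x -0.0292 y 0.0005 z 0.0056', 'pitch 20.1 yaw 80.4') [ 0.05884961 -0.73431199 -2.65746241]
(array([-0.05,  0.04,  0.1 ]), array([0.0033, 0.0012, 0.0014]))
```

View pics/c3.png

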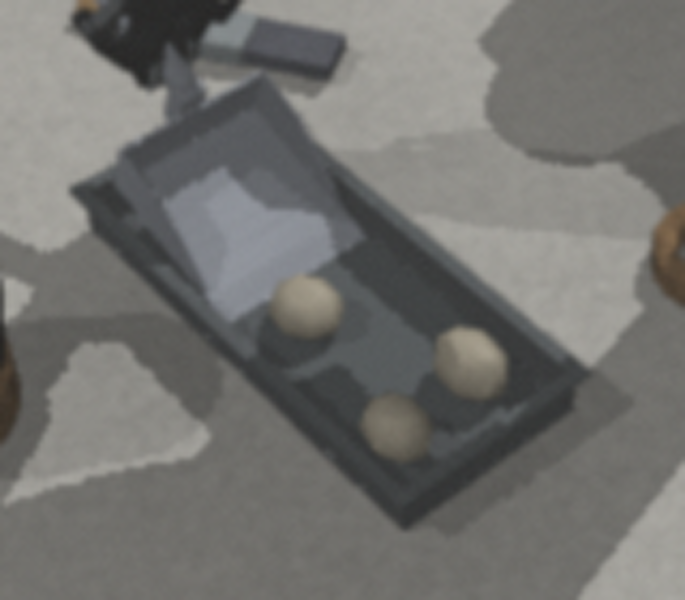

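The crop shows the pan inside the tray with its lip running from (225,320) to (360,240), just short of the first lump at (307,305). The other lumps are at (470,362) and (396,427). Sweeping forward while flattening the pan.

{"op": "send_rows", "data": {"steps": [{"translation": [0.9, 0, 0], "delta_rot": [0, 0.02, 0], "jaw": 0}, {"translation": [1.8, 0, -0.06], "delta_rot": [0, 0.035, 0], "jaw": 0}, {"translation": [2.7, 0, 0.12], "delta_rot": [0, 0.07, 0], "jaw": 0}, {"translation": [3.6, 0, 0.32], "delta_rot": [0, 0.105, 0], "jaw": 0}, {"translation": [4.5, 0, 0.51], "delta_rot": [0, 0.14, 0], "jaw": 0}, {"translation": [5.4, 0, 0.7], "delta_rot": [0, 0.175, 0], "jaw": 0}, {"translation": [6.35, 0, 0.89], "delta_rot": [0, 0.21, 0], "jaw": 0}, {"translation": [7.3, 0, 1.08], "delta_rot": [0, 0.244, 0], "jaw": 0}]}}

```text
time: 10.3
tool_pos: [0.5415, -0.0816, 0.0472]
tool_rot: [0.034, 0.763, 0.645, -0.039]
contact_force: [0.8, -0.6, -1.8]
gripper_width: 0.197
grasp_force: 61.3
```

```bash
cat > lumps.py <<'E'
from h import *
def lumps(n='scene',zmax=.3):
    f=cam(n); W=cloud(f); hsv=cv2.cvtColor(f['pixels'],cv2.COLOR_BGR2HSV)
    T=tool(); L=T[1].inv().apply((W-T[0]).reshape(-1,3)).reshape(W.shape)-V; L[...,2]*=-1; L[...,1]*=-1
    t=np.radians(YAW); w=W-C; X=w[...,0]*np.cos(t)+w[...,1]*np.sin(t); Y=-w[...,0]*np.sin(t)+w[...,1]*np.cos(t)
    m=(abs(X)<.5)&(abs(Y)<.2)&(W[...,2]>.01)&(W[...,2]<zmax)&(hsv[...,1]>35)&(hsv[...,2]>80)&(hsv[...,0]<30)&(abs(L[...,0])<.2)&(abs(L[...,1])<.07)&(L[...,2]<.06)
    k,l,s,_=cv2.connectedComponentsWithStats(m.astype(np.uint8))
    for i in range(1,k):
        if s[i,4]>25:
            q=l==i; print('lump',s[i],'tray',X[q].mean().round(3),Y[q].mean().round(3),W[q][:,2].max().round(3),'| in scoop_lip frame x',np.round([L[q][:,0].min(),L[q][:,0].max()],3),'y',np.round([L[q][:,1].min(),L[q][:,1].max()],3),'z',np.round([L[q][:,2].min(),L[q][:,2].max()],3))
if __name__=='__main__':
    print(lipnow(),state()['contact_force'].round(1)); lumps()
    for a in [(.05,.005,6),(.07,.005,5),(.09,.005,5),(.12,.005,5),(.15,.005,5)]: print(a,*rel(*tcp(a[0],0,a[1],a[2])))
E
python3 lumps.py
```

```text
('lip tray x 0.0515 y 0.0015 z 0.0038', 'pitch 6.0 yaw 80.4') [ 0.8 -0.6 -1.8]
lump [313 267  15  16 126] tray 0.113 0.026 0.041 | in scoop_lip frame x [0.032 0.077] y [0.01  0.041] z [0.023 0.044]
lump [291 269  16  11 102] tray 0.075 -0.012 0.035 | in scoop_lip frame x [0.002 0.037] y [-0.032  0.004] z [0.019 0.033]
lump [295 283  14  14  90] tray 0.12 -0.038 0.038 | in scoop_lip frame x [0.047 0.081] y [-0.054 -0.025] z [0.021 0.042]
(0.05, 0.005, 6) [-0.21  0.16 -0.2 ] [ 0.0004 -0.002   0.0025]
(0.07, 0.005, 5) [ 1.73  0.17 -0.14] [0.0004 0.0155 0.0025]
(0.09, 0.005, 5) [ 3.72  0.17 -0.34] [0.0004 0.0155 0.0025]
(0.12, 0.005, 5) [ 6.7   0.18 -0.65] [0.0004 0.0155 0.0025]
(0.15, 0.005, 5) [ 9.69  0.19 -0.96] [0.0004 0.0155 0.0025]
```

{"op": "send_rows", "data": {"steps": [{"translation": [1, 0.05, 0], "delta_rot": [0, 0.01, 0.001], "jaw": 0}, {"translation": [2, 0.1, -0.07], "delta_rot": [0, 0.015, 0.002], "jaw": 0}, {"translation": [3, 0.15, -0.17], "delta_rot": [0, 0.015, 0.002], "jaw": 0}, {"translation": [4, 0.15, -0.27], "delta_rot": [0, 0.015, 0.002], "jaw": 0}, {"translation": [5, 0.15, -0.37], "delta_rot": [0, 0.015, 0.002], "jaw": 0}, {"translation": [6, 0.15, -0.47], "delta_rot": [0, 0.015, 0.002], "jaw": 0}, {"translation": [7, 0.15, -0.57], "delta_rot": [0, 0.015, 0.002], "jaw": 0}, {"translation": [7.7, 0.15, -0.65], "delta_rot": [0, 0.015, 0.002], "jaw": 0}]}}

```text
time: 11.15
tool_pos: [0.5557, -0.0054, 0.0455]
tool_rot: [0.03, 0.763, 0.644, -0.034]
contact_force: [-0.1, -1.7, -1.1]
gripper_width: 0.197
grasp_force: 61.3
```

```bash
python3 lumps.py; python3 -c "
from h import *
f=cam('scene','s3.png'); cv2.imwrite('pics/c4.png',cv2.resize(f['pixels'][200:320,240:370],(650,600),interpolation=cv2.INTER_CUBIC))"
```

```text
('lip tray x 0.1294 y 0.0001 z 0.0039', 'pitch 5.2 yaw 80.3') [-0.1 -1.7 -1.1]
lump [299 271  38  31 322] tray 0.137 0.0 0.042 | in scoop_lip frame x [-0.019  0.02 ] y [-0.061  0.051] z [0.014 0.038]
lump [354 332  28  25 209] tray 0.32 -0.021 0.03 | in scoop_lip frame x [0.174 0.2  ] y [-0.067  0.018] z [0.023 0.042]
(0.05, 0.005, 6) [-7.96 -0.    0.41] [ 0.0012 -0.0146  0.0011]
(0.07, 0.005, 5) [-6.02 -0.    0.49] [0.0012 0.0028 0.0011]
(0.09, 0.005, 5) [-4.03  0.    0.31] [0.0012 0.0028 0.0011]
(0.12, 0.005, 5) [-1.04  0.    0.04] [0.0012 0.0028 0.0011]
(0.15, 0.005, 5) [ 1.95  0.01 -0.23] [0.0012 0.0028 0.0011]
```

View pics/c4.png

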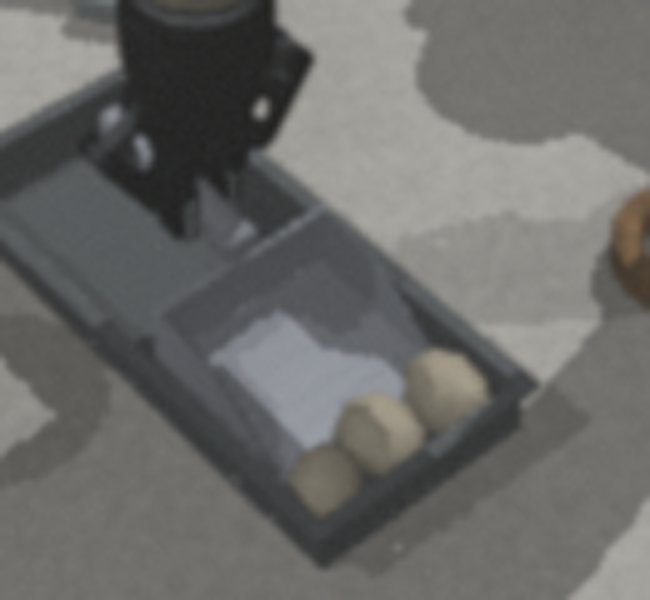

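The crop shows all three lumps in a row against the end wall, at (325,478), (380,432) and (447,390), starting onto the lip. I'll push slowly to the wall.

{"op": "send_rows", "data": {"steps": [{"translation": [0.3, 0, 0], "delta_rot": [0, 0, 0], "jaw": 0}, {"translation": [0.6, 0, -0.03], "delta_rot": [0, 0, 0], "jaw": 0}, {"translation": [0.9, 0, -0.05], "delta_rot": [0, 0, 0], "jaw": 0}, {"translation": [1.2, 0, -0.08], "delta_rot": [0, 0, 0], "jaw": 0}, {"translation": [1.5, 0, -0.12], "delta_rot": [0, 0, 0], "jaw": 0}, {"translation": [1.8, 0, -0.15], "delta_rot": [0, 0, 0], "jaw": 0}, {"translation": [2.1, 0, -0.18], "delta_rot": [0, 0, 0], "jaw": 0}, {"translation": [2.1, 0, -0.18], "delta_rot": [0, 0, 0], "jaw": 0}]}}

```text
time: 12.05
tool_pos: [0.5594, 0.014, 0.0456]
tool_rot: [0.03, 0.764, 0.644, -0.035]
contact_force: [-0.1, -4.3, -0.6]
gripper_width: 0.198
grasp_force: 61.3
```

```bash
python3 lumps.py; python3 -c "
from h import *
f=cam('scene','s4.png'); cv2.imwrite('pics/c5.png',cv2.resize(f['pixels'][220:320,270:370],(600,600),interpolation=cv2.INTER_CUBIC))"
```

```text
('lip tray x 0.1492 y -0.0004 z 0.0039', 'pitch 5.3 yaw 80.3') [-0.1 -4.3 -0.6]
lump [310 270  27  22 258] tray 0.137 0.016 0.044 | in scoop_lip frame x [-0.034  0.002] y [-0.021  0.054] z [0.015 0.039]
lump [299 289  15  13  82] tray 0.142 -0.046 0.044 | in scoop_lip frame x [-0.026  0.002] y [-0.06  -0.019] z [0.017 0.039]
lump [354 332  36  31 329] tray 0.328 -0.02 0.03 | in scoop_lip frame x [0.155 0.2  ] y [-0.07   0.026] z [0.023 0.045]
(0.05, 0.005, 6) [-9.86 -0.03  0.6 ] [ 0.0017 -0.0128  0.0003]
(0.07, 0.005, 5) [-7.92 -0.03  0.68] [0.0017 0.0047 0.0003]
(0.09, 0.005, 5) [-5.93 -0.03  0.5 ] [0.0017 0.0047 0.0003]
(0.12, 0.005, 5) [-2.94 -0.03  0.22] [0.0017 0.0047 0.0003]
(0.15, 0.005, 5) [ 0.05 -0.03 -0.05] [0.0017 0.0047 0.0003]
```

View pics/c5.png

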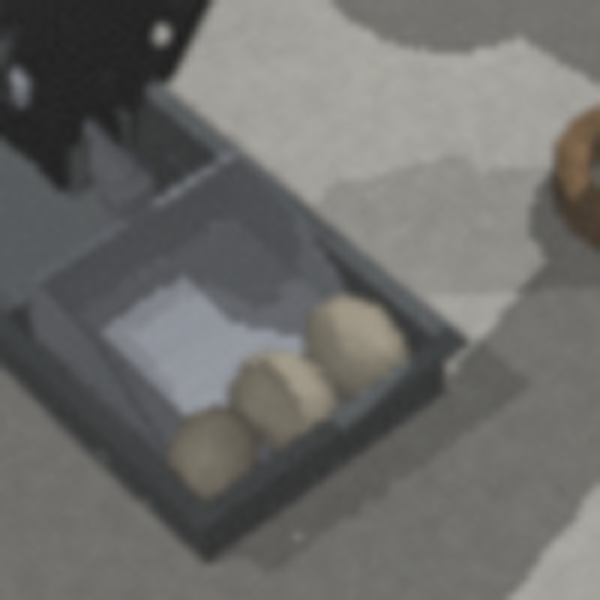

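The crop shows all three lumps riding on the front of the pan, at (212,452), (282,397) and (355,345). The next move pitches the mouth up about the back edge so they slide back.

```bash
python3 - <<'E'
from h import *
for y,th in [(-.003,5),(-.003,0),(-.003,-5),(-.002,-10),(0,-15),(0,-20),(0,-24),(0,-26)]:
    s,c=np.sin(np.radians(max(-th,0))),np.cos(np.radians(th))
    print(th,*rel(*tcp(.03+.1195*c,y,.006+.12*s,th)))
print('up',*rel(*tcp(.139,0,.006+.053+.06,-26)))
E
```

```text
5 [-0.06  0.27 -0.14] [0.0017 0.0044 0.0003]
0 [-0.2   0.27  1.17] [0.0017 0.0917 0.0003]
-5 [-0.41  0.27  1.46] [0.0017 0.179  0.0004]
-10 [-0.58  0.17  1.77] [0.0016 0.2662 0.0005]
-15 [-0.74 -0.03  2.09] [0.0016 0.3535 0.0005]
-20 [-0.86 -0.03  2.43] [0.0016 0.4407 0.0006]
-24 [-0.94 -0.03  2.71] [0.0016 0.5106 0.0007]
-26 [-0.97 -0.03  2.85] [0.0016 0.5455 0.0007]
up [-1.36 -0.02 -3.18] [0.0016 0.5455 0.0007]
```

{"op": "send_rows", "data": {"steps": [{"translation": [0, 0.27, -0.05], "delta_rot": [0, 0, 0], "jaw": 0}, {"translation": [-0.1, 0.27, 0.5], "delta_rot": [0, 0.045, 0], "jaw": 0}, {"translation": [-0.2, 0.27, 1.15], "delta_rot": [0, 0.09, 0], "jaw": 0}, {"translation": [-0.3, 0.27, 1.3], "delta_rot": [0, 0.135, 0], "jaw": 0}, {"translation": [-0.4, 0.25, 1.45], "delta_rot": [0, 0.18, 0], "jaw": 0}, {"translation": [-0.5, 0.2, 1.6], "delta_rot": [0, 0.22, 0], "jaw": 0}, {"translation": [-0.6, 0.1, 1.75], "delta_rot": [0, 0.265, 0], "jaw": 0}, {"translation": [-0.7, 0, 2.05], "delta_rot": [0, 0.35, 0], "jaw": 0}]}}

```text
time: 12.95
tool_pos: [0.5576, 0.0072, 0.0252]
tool_rot: [-0.084, 0.757, 0.64, 0.1]
contact_force: [-0.7, 0.6, -5.1]
gripper_width: 0.197
grasp_force: 61.0
```

{"op": "send_rows", "data": {"steps": [{"translation": [-0.06, 0, 0.15], "delta_rot": [0, 0.045, 0], "jaw": 0}, {"translation": [-0.08, 0, 0.28], "delta_rot": [0, 0.09, 0], "jaw": 0}, {"translation": [-0.1, 0, 0.35], "delta_rot": [0, 0.13, 0], "jaw": 0}, {"translation": [-0.1, 0, 0.4], "delta_rot": [0, 0.16, 0], "jaw": 0}, {"translation": [-0.1, 0, 0.4], "delta_rot": [0, 0.19, 0], "jaw": 0}, {"translation": [-0.1, 0, 0.4], "delta_rot": [0, 0.19, 0], "jaw": 0}, {"translation": [-0.1, 0, 0.4], "delta_rot": [0, 0.19, 0], "jaw": 0}, {"translation": [-0.1, 0, 0.4], "delta_rot": [0, 0.19, 0], "jaw": 0}]}}

```text
time: 13.75
tool_pos: [0.5577, 0.006, 0.0215]
tool_rot: [-0.143, 0.745, 0.629, 0.17]
contact_force: [-0.3, 0.1, -4.3]
gripper_width: 0.197
grasp_force: 61.0
```

```bash
python3 lumps.py|head -5; python3 -c "
from h import *
f=cam('scene','s5.png'); cv2.imwrite('pics/c6.png',cv2.resize(f['pixels'][220:320,270:370],(600,600),interpolation=cv2.INTER_CUBIC))"
```

```text
('lip tray x 0.1415 y 0.0001 z 0.0613', 'pitch -25.7 yaw 80.4') [-0.3  0.1 -4.3]
lump [295 255  38  30 345] tray 0.122 -0.001 0.092 | in scoop_lip frame x [-0.033  0.008] y [-0.057  0.049] z [0.011 0.038]
lump [354 332  44  42 484] tray 0.342 -0.021 0.03 | in scoop_lip frame x [0.133 0.2  ] y [-0.07   0.026] z [-0.148 -0.103]
(0.05, 0.005, 6) [-6.98 -0.01 -6.36] [ 0.0012 -0.5533  0.0012]
(0.07, 0.005, 5) [-5.36 -0.01 -5.29] [ 0.0011 -0.5359  0.0012]
```

View pics/c6.png

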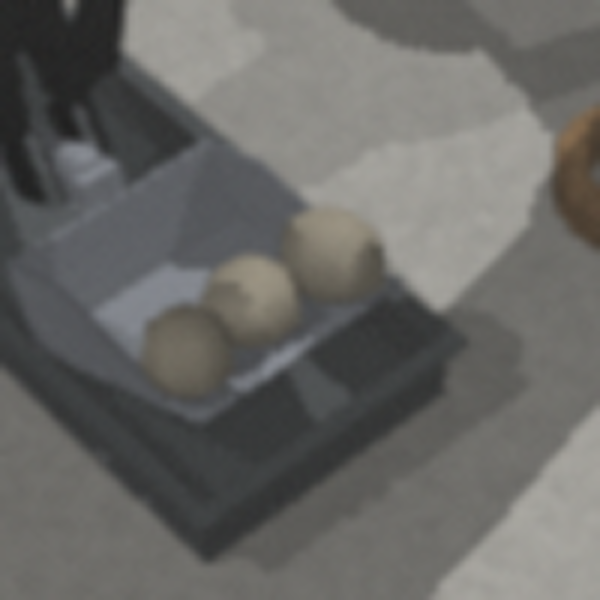

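All three lumps now ride on the pan at (187,350), (252,300) and (333,253), with the lip visible in front of them. The load force agrees, about 1.6 N more. Lifting.

```bash
cat >> h.py <<'E'
B=np.array([.4393,.3664,0])
def tb(back,z,pitch,yaw=95):
    "TCP pose with the lip 'back' m short of the basin axis"
    Rt=toolrot(yaw,pitch); h=np.array([np.cos(np.radians(yaw)),np.sin(np.radians(yaw)),0])
    return B-back*h+np.array([0,0,z])-Rt.apply(V),Rt
E
python3 - <<'E'
from h import *
print(rel(*tcp(.135,0,.16,-26))); 
p,Rt=tcp(.135,0,.16,-26)
q,Rq=tb(.04,.15,-26); print((Rt.inv().apply(q-p)*100).round(2),(Rt.inv()*Rq).as_rotvec().round(4),p,q)
E
```

```text
(array([ 3.67,  0.01, -9.1 ]), array([0.0008, 0.0051, 0.0014]))
[ 14.   -12.99   7.94] [ 0.1126  0.     -0.2309] [ 5.56558213e-01 -2.19891980e-04  1.19410561e-01] [0.45560627 0.18001845 0.10941056]
```

{"op": "send_rows", "data": {"steps": [{"translation": [0.2, 0, -0.5], "delta_rot": [0, 0, 0], "jaw": 0}, {"translation": [0.6, 0, -1.5], "delta_rot": [0, 0, 0], "jaw": 0}, {"translation": [1.2, 0, -3], "delta_rot": [0, 0, 0], "jaw": 0}, {"translation": [1.8, 0, -4.5], "delta_rot": [0, 0, 0], "jaw": 0}, {"translation": [2.4, 0, -6], "delta_rot": [0, 0, 0], "jaw": 0}, {"translation": [3, 0, -7.5], "delta_rot": [0, 0, 0], "jaw": 0}, {"translation": [3.5, 0, -8.6], "delta_rot": [0, 0, 0], "jaw": 0}, {"translation": [3.7, 0, -9.1], "delta_rot": [0, 0, 0], "jaw": 0}]}}

```text
time: 14.65
tool_pos: [0.5574, -0.0007, 0.1217]
tool_rot: [-0.142, 0.745, 0.629, 0.171]
contact_force: [0.2, -0.4, -4.4]
gripper_width: 0.194
grasp_force: 61.1
```

{"op": "send_rows", "data": {"steps": [{"translation": [0.5, -0.5, 0.3], "delta_rot": [0.004, 0, -0.008], "jaw": 0}, {"translation": [1.4, -1.3, 0.8], "delta_rot": [0.011, 0, -0.023], "jaw": 0}, {"translation": [2.8, -2.6, 1.6], "delta_rot": [0.022, 0, -0.046], "jaw": 0}, {"translation": [4.2, -3.9, 2.4], "delta_rot": [0.034, 0, -0.07], "jaw": 0}, {"translation": [5.6, -5.2, 3.2], "delta_rot": [0.045, 0, -0.092], "jaw": 0}, {"translation": [7, -6.5, 4], "delta_rot": [0.056, 0, -0.115], "jaw": 0}, {"translation": [8, -7.4, 4.5], "delta_rot": [0.064, 0, -0.132], "jaw": 0}, {"translation": [8.4, -7.8, 4.7], "delta_rot": [0.068, 0, -0.139], "jaw": 0}]}}

```text
time: 15.45
tool_pos: [0.4941, 0.1095, 0.1128]
tool_rot: [-0.157, 0.693, 0.685, 0.158]
contact_force: [0.1, -0.8, -5.1]
gripper_width: 0.197
grasp_force: 61.0
```

```bash
python3 - <<'E'
from h import *
from lumps import lumps
print(lipnow(),state()['contact_force'].round(1),state()['joint_pos'].round(2)); lumps()
print(rel(*tb(.04,.15,-26)))
E
```

```text
('lip tray x 0.2310 y 0.1033 z 0.1527', 'pitch -25.7 yaw 89.3') [ 0.1 -0.8 -5.1] [-0.19 -0.14  2.04  0.45  1.36 -0.3 ]
lump [338 227  30  29 293] tray 0.159 0.086 0.16 | in scoop_lip frame x [-0.102 -0.044] y [-0.047  0.039] z [0.011 0.038]
(array([ 6.16, -3.95,  3.38]), array([ 0.042 ,  0.0042, -0.0892]))
```

{"op": "send_rows", "data": {"steps": [{"translation": [0.4, -0.3, 0.2], "delta_rot": [0.003, 0, -0.006], "jaw": 0}, {"translation": [1.2, -0.8, 0.6], "delta_rot": [0.008, 0, -0.017], "jaw": 0}, {"translation": [2.4, -1.6, 1.3], "delta_rot": [0.016, 0, -0.034], "jaw": 0}, {"translation": [3.6, -2.3, 2], "delta_rot": [0.025, 0, -0.052], "jaw": 0}, {"translation": [4.8, -3.1, 2.6], "delta_rot": [0.033, 0, -0.07], "jaw": 0}, {"translation": [5.7, -3.7, 3.1], "delta_rot": [0.039, 0, -0.082], "jaw": 0}, {"translation": [6.1, -3.9, 3.4], "delta_rot": [0.042, 0, -0.089], "jaw": 0}, {"translation": [6.1, -3.9, 3.4], "delta_rot": [0.042, 0, -0.089], "jaw": 0}]}}

```text
time: 16.3
tool_pos: [0.4572, 0.1786, 0.1091]
tool_rot: [-0.164, 0.659, 0.718, 0.151]
contact_force: [0.1, 0.4, -4.2]
gripper_width: 0.195
grasp_force: 61.1
```

```bash
python3 - <<'E'
from h import *
f=cam('scene'); W=cloud(f); m=(np.hypot(W[...,0]-B[0],W[...,1]-B[1])<.115)&(W[...,2]>.054)&(W[...,2]<.07)
c,r=cv2.minEnclosingCircle(W[m][:,:2].astype(np.float32)); print('basin',c,r,m.sum())
s=state(); print(s['joint_pos'].round(2),s['contact_force'].round(1),(tool()[0]+tool()[1].apply(V)).round(3))
for b,z,p in [(.04,.125,-18),(.04,.10,-8),(.04,.085,0),(.04,.075,8),(.045,.072,16),(.045,.072,22),(.045,.072,28),(.045,.072,34),(.045,.072,40)]: print(p,*rel(*tb(b,z,p)))
E
```

```text
basin (0.4402107894420624, 0.36731159687042236) 0.09724797308444977 830
[-0.05 -0.2   2.09  0.46  1.34 -0.26] [ 0.1 -0.2 -3.8] [0.445 0.325 0.149]
-18 [-0.36 -0.19  0.26] [ 0.0019 -0.1343 -0.0021]
-8 [-0.4  -0.19  0.07] [ 0.0017 -0.3088 -0.0022]
0 [ 0.09 -0.19 -0.38] [ 0.0015 -0.4485 -0.0024]
8 [ 1.03 -0.19 -1.1 ] [ 0.0014 -0.5881 -0.0025]
16 [ 2.04 -0.19 -2.46] [ 0.0012 -0.7277 -0.0026]
22 [ 3.35 -0.19 -3.37] [ 0.0011 -0.8324 -0.0027]
28 [ 4.75 -0.19 -4.14] [ 9.000e-04 -9.372e-01 -2.700e-03]
34 [ 6.23 -0.19 -4.76] [ 8.0000e-04 -1.0419e+00 -2.8000e-03]
40 [ 7.76 -0.19 -5.22] [ 7.0000e-04 -1.1466e+00 -2.9000e-03]
```

{"op": "send_rows", "data": {"steps": [{"translation": [-0.18, -0.1, 0.13], "delta_rot": [0, -0.067, 0], "jaw": 0}, {"translation": [-0.36, -0.19, 0.26], "delta_rot": [0, -0.134, 0], "jaw": 0}, {"translation": [-0.38, -0.19, 0.17], "delta_rot": [0, -0.22, 0], "jaw": 0}, {"translation": [-0.4, -0.19, 0.07], "delta_rot": [0, -0.309, 0], "jaw": 0}, {"translation": [-0.15, -0.19, -0.15], "delta_rot": [0, -0.379, 0], "jaw": 0}, {"translation": [0.09, -0.19, -0.38], "delta_rot": [0, -0.448, 0], "jaw": 0}, {"translation": [0.56, -0.19, -0.74], "delta_rot": [0, -0.518, 0], "jaw": 0}, {"translation": [1.03, -0.19, -1.1], "delta_rot": [0, -0.588, 0], "jaw": 0}]}}

```text
time: 17.15
tool_pos: [0.4556, 0.1823, 0.124]
tool_rot: [0.052, 0.676, 0.734, -0.047]
contact_force: [-0.2, 0.3, -4.0]
gripper_width: 0.199
grasp_force: 61.0
```

```bash
python3 - <<'E'
from h import *
from lumps import lumps
s=state(); print(s['joint_pos'].round(2),s['contact_force'].round(1),(tool()[0]+tool()[1].apply(V)).round(3),lipnow()); lumps()
for b,z,p in [(.042,.073,12),(.045,.072,16),(.045,.072,19),(.045,.072,22),(.045,.072,25),(.045,.072,28),(.045,.072,31),(.045,.072,34),(.045,.072,40)]: print(p,*rel(*tb(b,z,p)))
E
```

```text
[ 0.31 -0.16  1.98 -0.14  1.35  0.26] [-0.2  0.3 -4. ] [0.444 0.326 0.075] ('lip tray x 0.2908 y 0.1663 z 0.0753', 'pitch 8.0 yaw 94.7')
lump [373 238  27  34 329] tray 0.223 0.141 0.125 | in scoop_lip frame x [-0.109 -0.047] y [-0.046  0.04 ] z [0.013 0.037]
12 [-0.07 -0.06 -0.67] [ 0.0013 -0.0689 -0.0033]
16 [-0.05 -0.06 -1.55] [ 0.0011 -0.1387 -0.0033]
19 [ 0.22 -0.06 -2.3 ] [ 0.0011 -0.1911 -0.0033]
22 [ 0.53 -0.06 -3.04] [ 0.001  -0.2435 -0.0034]
25 [ 0.89 -0.06 -3.76] [ 0.0009 -0.2958 -0.0034]
28 [ 1.27 -0.06 -4.46] [ 0.0008 -0.3482 -0.0034]
31 [ 1.7  -0.06 -5.13] [ 0.0007 -0.4005 -0.0034]
34 [ 2.15 -0.06 -5.79] [ 0.0006 -0.4529 -0.0035]
40 [ 3.17 -0.06 -7.02] [ 4.000e-04 -5.576e-01 -3.500e-03]
```

{"op": "send_rows", "data": {"steps": [{"translation": [-0.07, -0.05, -0.67], "delta_rot": [0, -0.069, 0], "jaw": 0}, {"translation": [-0.05, -0.05, -1.55], "delta_rot": [0, -0.139, 0], "jaw": 0}, {"translation": [0.22, -0.05, -2.3], "delta_rot": [0, -0.191, 0], "jaw": 0}, {"translation": [0.53, -0.05, -3.04], "delta_rot": [0, -0.243, 0], "jaw": 0}, {"translation": [0.65, -0.05, -3.3], "delta_rot": [0, -0.26, 0], "jaw": 0}, {"translation": [0.77, -0.05, -3.52], "delta_rot": [0, -0.278, 0], "jaw": 0}, {"translation": [0.89, -0.05, -3.76], "delta_rot": [0, -0.296, 0], "jaw": 0}, {"translation": [0.89, -0.05, -3.76], "delta_rot": [0, -0.296, 0], "jaw": 0}]}}

```text
time: 18.0
tool_pos: [0.4538, 0.1961, 0.1596]
tool_rot: [0.159, 0.661, 0.719, -0.146]
contact_force: [0.1, -0.6, -2.3]
gripper_width: 0.2
grasp_force: 61.1
```

{"op": "send_rows", "data": {"steps": [{"translation": [0, 0, 0], "delta_rot": [0, 0, 0], "jaw": 0}, {"translation": [0, 0, 0], "delta_rot": [0, 0, 0], "jaw": 0}, {"translation": [0, 0, 0], "delta_rot": [0, 0, 0], "jaw": 0}, {"translation": [0, 0, 0], "delta_rot": [0, 0, 0], "jaw": 0}, {"translation": [0, 0, 0], "delta_rot": [0, 0, 0], "jaw": 0}, {"translation": [0, 0, 0], "delta_rot": [0, 0, 0], "jaw": 0}, {"translation": [0, 0, 0], "delta_rot": [0, 0, 0], "jaw": 0}, {"translation": [0, 0, 0], "delta_rot": [0, 0, 0], "jaw": 0}]}}

```text
time: 18.8
tool_pos: [0.4538, 0.1961, 0.1597]
tool_rot: [0.159, 0.661, 0.719, -0.146]
contact_force: [0.1, -0.3, -2.7]
gripper_width: 0.196
grasp_force: 61.3
```

```bash
python3 - <<'E'
from h import *
from lumps import lumps
s=state(); print(s['joint_pos'].round(2),s['contact_force'].round(1),(tool()[0]+tool()[1].apply(V)).round(3),lipnow()); lumps()
for b,z,p in [(.045,.072,28),(.045,.072,31),(.045,.072,34),(.045,.072,37),(.045,.072,40)]: print(p,*rel(*tb(b,z,p)))
E
```

```text
[ 0.49 -0.07  1.88 -0.4   1.51  0.46] [ 0.1 -0.3 -2.7] [0.443 0.32  0.071] ('lip tray x 0.2843 y 0.1656 z 0.0710', 'pitch 24.9 yaw 94.8')
lump [362 244   6   9  28] tray 0.119 0.186 0.027 | in scoop_lip frame x [-0.131 -0.112] y [0.048 0.07 ] z [-0.117 -0.104]
lump [433 294  17  15 149] tray 0.368 0.187 0.038 | in scoop_lip frame x [0.078 0.118] y [-0.012  0.016] z [-0.013  0.01 ]
lump [424 307  14   9  78] tray 0.373 0.143 0.04 | in scoop_lip frame x [0.078 0.104] y [-0.058 -0.028] z [-0.009  0.01 ]
28 [ 0.28  0.04 -0.96] [-0.0008 -0.0535 -0.0032]
31 [ 0.49  0.04 -1.73] [-0.0009 -0.1059 -0.0032]
34 [ 0.74  0.04 -2.49] [-0.0009 -0.1582 -0.0032]
37 [ 1.03  0.04 -3.23] [-0.001  -0.2106 -0.0032]
40 [ 1.35  0.04 -3.96] [-0.0011 -0.2629 -0.0031]
```

{"op": "send_rows", "data": {"steps": [{"translation": [-0.8, 0, -1], "delta_rot": [0, 0, 0], "jaw": 0}, {"translation": [-2, 0, -3], "delta_rot": [0, 0, 0], "jaw": 0}, {"translation": [-3, 0, -5.5], "delta_rot": [0, 0, 0], "jaw": 0}, {"translation": [-4, 0, -8], "delta_rot": [0, 0, 0], "jaw": 0}, {"translation": [-6, 0, -8], "delta_rot": [0, 0.1, 0], "jaw": 0}, {"translation": [-8, 0, -8], "delta_rot": [0, 0.2, 0], "jaw": 0}, {"translation": [-10, 0, -8], "delta_rot": [0, 0.3, 0], "jaw": 0}, {"translation": [-11, 0, -8], "delta_rot": [0, 0.4, 0], "jaw": 0}]}}

```text
time: 19.65
tool_pos: [0.4596, 0.1292, 0.2815]
tool_rot: [0.014, 0.677, 0.736, -0.009]
contact_force: [-0.1, 0.3, -4.2]
gripper_width: 0.202
grasp_force: 61.2
```

```bash
python3 - <<'E'
from h import *
print(lipnow(),tool()[0].round(3),state()['joint_pos'].round(2))
for n in('scene','top'):
    f=cam(n,n+'6.png'); W=cloud(f); hsv=cv2.cvtColor(f['pixels'],cv2.COLOR_BGR2HSV)
    m=(np.hypot(W[...,0]-B[0],W[...,1]-B[1])<.09)&(W[...,2]>.0)&(W[...,2]<.09)&(hsv[...,1]>35)&(hsv[...,0]<30)
    k,l,s,_=cv2.connectedComponentsWithStats(m.astype(np.uint8))
    for i in range(1,k):
        if s[i,4]>15: q=l==i; print(n,s[i],W[q].mean(0).round(3),W[q][:,2].max().round(3))
    m=(np.hypot(W[...,0]-B[0],W[...,1]-B[1])<.115)&(W[...,2]>.054)&(W[...,2]<.07)
    print('rim',cv2.minEnclosingCircle(W[m][:,:2].astype(np.float32)))
    if n=='scene': a=f['pixels'][240:340,370:490]
    else: b=f['pixels'][200:290,190:280]
cv2.imwrite('pics/c7.png',np.hstack([cv2.resize(a,(460,384)),cv2.resize(b,(340,384))]))
# target above tray: empty half, lip at x=-0.02, level
for z in (.15,): print(rel(*tcp(-.02,0,z,0)),tcp(-.02,0,z,0)[0])
E
```

```text
('lip tray x 0.2433 y 0.1546 z 0.2487', 'pitch 1.9 yaw 94.8') [0.46  0.129 0.282] [ 0.14 -0.34  1.86 -0.03  1.61  0.05]
scene [433 280  20  29 366] [0.417 0.4   0.034] 0.05
scene [424 308  14   8  80] [0.481 0.404 0.035] 0.038
rim ((0.4409673511981964, 0.36781051754951477), 0.09704221040010452)
top [214 229  12  13 122] [0.479 0.402 0.033] 0.044
top [213 247  18  25 299] [0.407 0.394 0.036] 0.054
rim ((0.4402683973312378, 0.36710554361343384), 0.097173772752285)
(array([-28.37,   4.68,  11.39]), array([0.0096, 0.035 , 0.2481])) [ 0.52989831 -0.15585958  0.178     ]
```

View pics/c7.png

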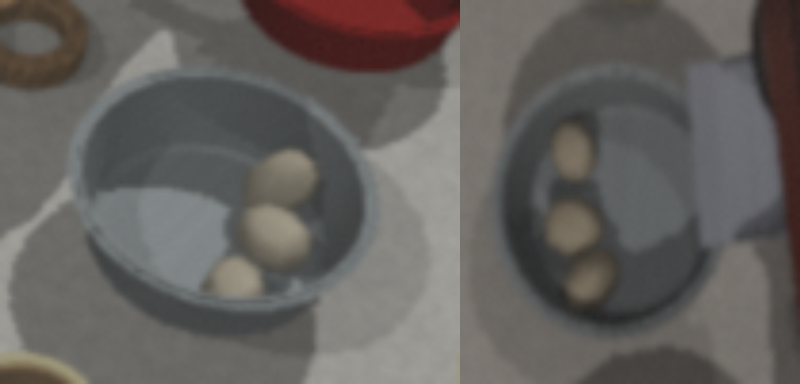

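The crop shows all three lumps in the basin (left view: (285,180), (275,238), (235,278)), with the basin unmoved. Now I'll take the scoop back to the tray.

```bash
python3 - <<'E'
from h import *
print(rel(*tcp(.05,0,.12,0)))
E
```

```text
(array([-21.48,   6.38,  14.15]), array([0.0096, 0.035 , 0.2481]))
```

{"op": "send_rows", "data": {"steps": [{"translation": [-3, 0.8, 1], "delta_rot": [0, 0, 0.03], "jaw": 0}, {"translation": [-7, 2, 3], "delta_rot": [0, 0.01, 0.07], "jaw": 0}, {"translation": [-11, 3.3, 6], "delta_rot": [0, 0.02, 0.12], "jaw": 0}, {"translation": [-15, 4.6, 9], "delta_rot": [0, 0.03, 0.17], "jaw": 0}, {"translation": [-19, 5.7, 12], "delta_rot": [0.005, 0.035, 0.22], "jaw": 0}, {"translation": [-21.5, 6.4, 14], "delta_rot": [0.01, 0.035, 0.248], "jaw": 0}, {"translation": [-21.5, 6.4, 14.1], "delta_rot": [0.01, 0.035, 0.248], "jaw": 0}, {"translation": [-21.5, 6.4, 14.1], "delta_rot": [0.01, 0.035, 0.248], "jaw": 0}]}}

```text
time: 20.55
tool_pos: [0.541, -0.083, 0.1444]
tool_rot: [-0.003, 0.763, 0.647, -0.003]
contact_force: [0.4, 0.2, -2.2]
gripper_width: 0.198
grasp_force: 61.2
```

```bash
python3 - <<'E'
from h import *
from pose import pan
print(lipnow()); print(rel(*tcp(.05,0,.006,0))); pan(('scene',))
E
```

```text
('lip tray x 0.0536 y 0.0024 z 0.1162', 'pitch 0.0 yaw 80.6')
(array([-0.36,  0.22, 11.03]), array([-0.0077,  0.0009,  0.0057]))
scene 1684 x [0.041 0.094 0.151] y [-0.057  0.056] z [-0.014  0.025  0.029]
 floor z=0.025 at x=.1; slope x 0.005 (+=nose down) y -0.004 n=712
 lip x [0.15  0.152 0.154]
tool [ 0.541  -0.083   0.1444] [ 0.163  0.987 -0.001]
```

{"op": "send_rows", "data": {"steps": [{"translation": [-0.2, 0.15, 3], "delta_rot": [-0.007, 0, 0.005], "jaw": 0}, {"translation": [-0.3, 0.22, 6], "delta_rot": [-0.007, 0, 0.005], "jaw": 0}, {"translation": [-0.3, 0.22, 8.5], "delta_rot": [-0.007, 0, 0.005], "jaw": 0}, {"translation": [-0.3, 0.22, 10], "delta_rot": [-0.007, 0, 0.005], "jaw": 0}, {"translation": [-0.3, 0.22, 10.8], "delta_rot": [-0.007, 0, 0.005], "jaw": 0}, {"translation": [-0.3, 0.22, 11.1], "delta_rot": [-0.007, 0, 0.005], "jaw": 0}, {"translation": [-0.3, 0.22, 11.2], "delta_rot": [-0.007, 0, 0.005], "jaw": 0}, {"translation": [-0.3, 0.22, 11.2], "delta_rot": [-0.007, 0, 0.005], "jaw": 0}]}}

```text
time: 21.4
tool_pos: [0.5437, -0.0869, 0.0346]
tool_rot: [0.002, 0.764, 0.645, 0.001]
contact_force: [-0.3, 0.4, -2.3]
gripper_width: 0.199
grasp_force: 61.2
```

```bash
python3 -c "
from h import *
print(lipnow(),state()['contact_force'].round(1))"
```

```text
('lip tray x 0.0503 y -0.0020 z 0.0065', 'pitch 0.0 yaw 80.3') [-0.3  0.4 -2.3]
```

Still about 2 mm above the floor. I'll ease down 2.5 mm, release, and rise.

{"op": "send_rows", "data": {"steps": [{"translation": [0, 0, 0.1], "delta_rot": [0, 0, 0], "jaw": 0}, {"translation": [0, 0, 0.2], "delta_rot": [0, 0, 0], "jaw": 0}, {"translation": [0, 0, 0.27], "delta_rot": [0, 0, 0], "jaw": 0}, {"translation": [0, 0, 0.27], "delta_rot": [0, 0, 0], "jaw": 1.6}, {"translation": [0, 0, 0.27], "delta_rot": [0, 0, 0], "jaw": 2}, {"translation": [0, 0, 0.27], "delta_rot": [0, 0, 0], "jaw": 2.6}, {"translation": [0, 0, 0.27], "delta_rot": [0, 0, 0], "jaw": 4}, {"translation": [0, 0, 0.27], "delta_rot": [0, 0, 0], "jaw": 5}]}}

```text
time: 22.2
tool_pos: [0.5427, -0.0867, 0.0307]
tool_rot: [0.001, 0.764, 0.645, 0.001]
contact_force: [0.5, -0.0, -0.3]
gripper_width: 0.581
grasp_force: 0.0
```

{"op": "send_rows", "data": {"steps": [{"translation": [0, 0, 0], "delta_rot": [0, 0, 0], "jaw": 5}, {"translation": [0, 0, -1], "delta_rot": [0, 0, 0], "jaw": 5}, {"translation": [0, 0, -3], "delta_rot": [0, 0, 0], "jaw": 5}, {"translation": [0, 0, -6], "delta_rot": [0, 0, 0], "jaw": 5}, {"translation": [0, 0, -10], "delta_rot": [0, 0, 0], "jaw": 5}, {"translation": [0, 0, -14], "delta_rot": [0, 0, 0], "jaw": 5}, {"translation": [0, 0, -16], "delta_rot": [0, 0, 0], "jaw": 5}, {"translation": [0, 0, -16], "delta_rot": [0, 0, 0], "jaw": 5}]}}

```text
time: 23.0
tool_pos: [0.5449, -0.0872, 0.1963]
tool_rot: [0.005, 0.764, 0.645, 0.003]
contact_force: [0.1, 0.4, -0.0]
gripper_width: 0.59
grasp_force: 0.0
```

```bash
python3 - <<'E'
from h import *
f=cam('scene','s7.png'); W=cloud(f); t=np.radians(YAW); w=W-C; X=w[...,0]*np.cos(t)+w[...,1]*np.sin(t); Y=-w[...,0]*np.sin(t)+w[...,1]*np.cos(t)
hsv=cv2.cvtColor(f['pixels'],cv2.COLOR_BGR2HSV)
m=(X>-.05)&(X<.07)&(abs(Y)<.045)&(W[...,2]<.03); A=np.c_[X[m],Y[m],np.ones(m.sum())]; c=np.linalg.lstsq(A,W[m][:,2],rcond=None)[0]; print('pan plane',c.round(4),m.sum())
h=(X>-.19)&(X<-.09)&(abs(Y)<.03)&(W[...,2]>.04)&(W[...,2]<.09); print('handle z',np.percentile(W[h][:,2],[50,95]).round(3),'x',X[h].min().round(3),X[h].max().round(3),'y',Y[h].mean().round(3))
for n,g in(('scene',f),('top',cam('top'))):
    W=cloud(g); hs=cv2.cvtColor(g['pixels'],cv2.COLOR_BGR2HSV); m=(np.hypot(W[...,0]-B[0],W[...,1]-B[1])<.09)&(W[...,2]<.09)&(hs[...,1]>35)&(hs[...,0]<30); print(n,m.sum())
s=state(); print(s['time'],s['contact_force'].round(1),s['grasp_force'],tool()[0])
E
```

```text
pan plane [-0.0202 -0.0041  0.0062] 1142
handle z [0.067 0.071] x -0.175 -0.09 y -0.005
scene 447
top 422
23.1 [ 0.4 -0.5 -1.4] 0.0 [ 0.54236011 -0.08654549  0.19098882]
```

```bash
python3 -c "
from plant import *
print(job_done())"
```

```text
the job is handed in; nothing more can be done
None
```

I handed the job in at about 23 s: all three lumps lie in the steel basin, which has not moved, and the scoop rests released and flat in the tray; I did not re-measure the tape roll, pot or cork ring at the end, and no verdict came back.

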